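Slide the dough scraper over the edge of the board to its line

ROBOT

A 7-joint arm with a two-finger parallel gripper is mounted at the origin on a cart in front of the work surface, level with it; the furniture and walls round the work are solid. World frame = base frame: x ahead of the robot, y to its left, z up, the work surface at z = 0. Lengths are in mm, angles in rad, forces in N, time in s.
With the tool pointing down it reaches from about 400 to 875 mm from the base axis. Payload 4.4 kg.
Tool frame: the origin (TCP) lies between the finger pads; the fingertips stand 11 mm ahead of it and the grasp point (between the pads) lies 8 mm behind it; y points along the fingers, x is the direction in which the jaws open and shut, and the axes are right-handed (so a half turn about y gives the same grasp; the last joint's range is limited). The gripper opens to 85 mm and grips with 20 to 120 N. Pads are 22 mm wide; open, the fingers measure 114 mm over their backs; the gripper's body (76 mm by 85 mm) begins 54 mm behind the grasp point. The pads swing forward as they close: fully open they stand 13 mm farther back than shut.
Start: joints at [-1.201, 0.628, 0.038, 1.517, -0.027, 0.996, -0.02], TCP at [274.367, 589.272, 210.813] pointing down, gripper open.
Joint ranges: [-3.06, 3.06], [-0.37, 2.12], [-1.25, 1.32], [0.18, 2.47], [-1.1, 4.24], [0.23, 1.98], [-2.94, 2.94]. Speed limits (rad/s): [2.57, 2.57, 3.14, 3.14, 3.14, 3.14, 3.14].

INTERFACE

Orientations are given as [roll, pitch, yaw] about the fixed x, y, z axes, in that order (R = Rz(yaw) Ry(pitch) Rx(roll)).
In Python, from cell import * gives the robot as it stands.
- The arm moves only by the shell command python3 -m jog 'ROWS'. ROWS is JSON, a list of rows, each an object of numbers: "x", "y", "z": the shift along the tool's x, y, z in mm; "ax", "ay", "az": the turn, a rotation vector about the tool's x, y, z in rad; "grip": the finger opening in mm, from 0 to 85.4. In form: [{"x": .., "y": .., "z": .., "ax": .., "ay": .., "az": .., "grip": ..}, ...]. A call has 1 to 5 rows; each row is the pose to reach, as a shift and turn from the pose commanded when the call began, along the tool's axes at that moment; what a row does not reach only later rows make up. A row lasts 1/10 s, in which the tool goes at most 50 mm and 8.59 degrees, less where a joint would pass 70% of its speed; a pose out of reach is approached as far as the arm can. A call with a gripper value outside its range is refused whole. The fingers move at their own pace and stop on an object; the grip force is fixed at half the most. Time passes only in rows, so rows that repeat a pose let the fingers close. It gives the time, the measured TCP pose, the force and the opening at its end, in the units of the state.
- read_state(): the state, without advancing time (a new reading comes with each control period).
- get_image(name): name is "scene" or "top"; returns a dict with "color" (480x640x3 uint8, red, green, blue), "vfov" (degrees; the focal length in pixels is half the picture's height over the tangent of half this angle, whatever the lens; pixels are square), "cx", "cy" (the principal point, pixels), "k1" (the pictures are not rectified: a ray, as slopes to the right and down, at radius r is drawn at 1 + k1 r^2 times it, then the intrinsics apply), "camera_from_world" (4x4, takes a point from world to camera coordinates). Camera axes: x right, y down, z forward; pixel columns grow to the right and rows downward; lengths in mm; the calibration is good to about 2 mm. A picture is of the moment at which its call begins. There is no depth.
- finish_job(): hands the job in, once; it reports no verdict.
The state is a dict: "clock": time; "qpos": joint angles; "qd": joint speeds; "tau": joint torques, N m; "eef_pos": TCP position; "tool_rot": TCP orientation; "force": force on the tool from outside, world axes, zero at the start; "torque": the same for the moment, N m; "width": finger opening in mm.
Only numpy, scipy, OpenCV 4.12 (cv2) and the standard library are available. Lean on these libraries where they do the work, as an engineer would, in place of code of your own. Each camera call takes 0.05 s, during which the arm holds its last target.

TASK

The green dough scraper lies flat on the chopping board, too flat to pick up. Push it with the fingertips across the board, towards the robot, until the whole black line printed across it lies along the board's edge that faces the robot, so that its front end juts out squarely over that edge for someone to pick up later. Only push it - do not lift it - and leave the blue scraper, the teaspoon and the salt shaker on the board where they are.

Things in the scene. Friction and masses are not known exactly. Their poses are not given: they have to be found in the camera images.
- board_edge (a point): Middle of the top edge of the wooden chopping board that faces the robot. Board 265 mm deep, 400 wide, 20 thick, flat on the worktop (z = 0); it does not slide. x runs from this edge into the board, away from the robot (board: x 0 to 265 mm), y along the edge to the left (-200 to 200), z up from the board's top face.
- green_scraper_center (a point): Centre of the green plastic dough scraper to be pushed, 3 mm over the face it lies on. Flat, 120 mm long (x), 90 wide (y), blade 6 thick, 0.09 kg, loose, may lie askew. x points from its thin front edge (x = -60 mm, towards the robot) to the back edge (x = +60), where a grip rim 14 mm deep, 9 high, spans the width; its upright back face is the place to push.
- green_scraper_line_left (a point): Left end (y = +45 mm of the scraper) of the black line on the green scraper, on the blade's top face. The line is 3 mm wide (this point is in its middle) and runs straight across at x = -25 mm, 35 mm behind the front edge.
- green_scraper_line_right (a point): Right end (y = -45 mm) of the same line.
- blue_scraper_center (a point): Centre of the blue dough scraper, of the same form and size as the green one and with the same line; it lies beside it on the board and stays where it is. Either of the two can be the left one.
- teaspoon: Steel teaspoon, 130 x 27 x 11 mm, lying on the board between the two scrapers, its length along its own x axis; origin at the centre of its underside. Leave it.
- salt_center (a point): Centre, half-way up, of the salt shaker, 44 mm wide and 90 mm high, standing on the board near the middle of its far edge. Leave it.
- green_scraper: The same green scraper; origin at the centre of its underside, axes as for its centre point.
There are look-alikes about, which are no part of the job. Several things have the shape of the green_scraper; the one meant has the colours described above.

How it is judged (in metres and radians):
At the end, for the whole second after the job is handed in: Both ends of the green scraper's black line are within 7 mm of the board's near edge, seen from above; the scraper lies flat and at rest, its whole width on the board; the blue scraper, teaspoon and salt shaker are within 15 mm of where they were (x of green_scraper_line_left in the frame of board_edge between -0.007 and 0.007 m and x of green_scraper_line_right in the frame of board_edge between -0.007 and 0.007 m and y of green_scraper_center in the frame of board_edge between -0.155 and 0.155 m and angle between green_scraper_center's own z axis and vertical below 0.05 rad and z of green_scraper_center in the frame of board_edge between 0 and 0.006 m and linear speed of green_scraper below 0.01 m/s and distance of each of blue_scraper_center, teaspoon, salt_center from where it was at the start of the episode below 0.015 m); the robot touches nothing.
It fails at once if the green scraper is lifted more than 10 mm off the board or tipped up by more than 0.25 rad (z of green_scraper_center in the frame of board_edge above 0.013 m or angle between green_scraper_center's own z axis and vertical above 0.25 rad).
It fails at once if the blue scraper, the teaspoon or the salt shaker is moved by more than 15 mm (distance of any of blue_scraper_center, teaspoon, salt_center from where it was at the start of the episode above 0.015 m).
It also fails if it takes over 35 s, if anything falls off the work surface, if the arm or the gripper's body presses on something with over 40 N, if the wrist force passes 120 N, or if a joint passes its speed limit or range.

## Working session

There is one attempt and no reset: what is moved stays moved. The work goes in short steps, Python scripts to look and compute and a shell command to move; the robot and the scene stay as the last step left them, time stands still between calls to the robot, and variables do not carry over. Pictures are saved under pics/ and viewed, and the job is handed in when it is done.

```bash
ls; mkdir -p pics
python3 - <<'E'
from cell import *
import cv2
s=read_state();print({k:s[k] for k in('clock','eef_pos','tool_rot','force','width')})
for n in('scene','top'):
    i=get_image(n);cv2.imwrite(f'pics/{n}0.png',i['color'][:,:,::-1]);print(n,i['vfov'],i['cx'],i['cy'],i['k1'],i['camera_from_world'])
E
```

```text
pics
{'clock': 0.0, 'eef_pos': array([274.05623444, 588.64289824, 209.8854712 ]), 'tool_rot': array([-1.57078152,  0.00192126,  1.13500289]), 'force': array([ 0.06187157,  0.71840165, -0.50433875]), 'width': 85.29538254642976}
scene 47.43391386610519 312.1614058427624 249.71481212868704 -0.02018943669956959 [[ 9.06590455e-01 -4.21998755e-01  3.28602580e-03 -5.10413281e+02]
 [-3.49753062e-01 -7.55694890e-01 -5.53712949e-01  3.60073218e+01]
 [ 2.36149408e-01  5.00841576e-01 -8.32701130e-01  1.41984093e+03]
 [ 0.00000000e+00  0.00000000e+00  0.00000000e+00  1.00000000e+00]]
top 53.04220327538393 315.60914121795076 231.61838084862444 0.008213670298185717 [[ 8.47286029e-03 -9.99876684e-01  1.32222426e-02 -2.29809757e+02]
 [-9.89097846e-01 -1.03240749e-02 -1.46897463e-01  4.75804927e+02]
 [ 1.47015856e-01 -1.18334500e-02 -9.89063349e-01  1.13041295e+03]
 [ 0.00000000e+00  0.00000000e+00  0.00000000e+00  1.00000000e+00]]
```

View pics/top0.png

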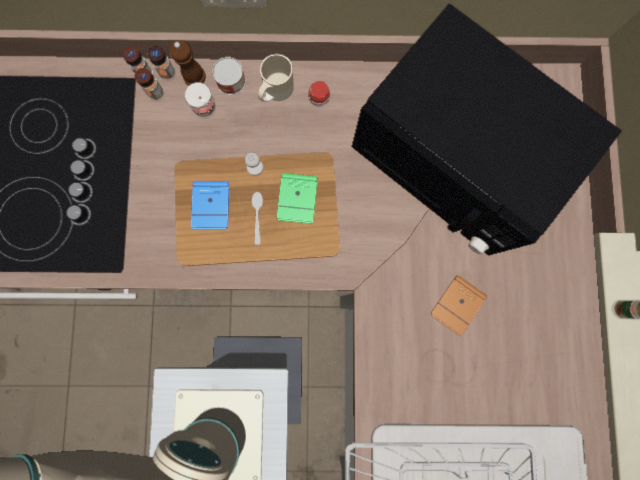

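View pics/scene0.png

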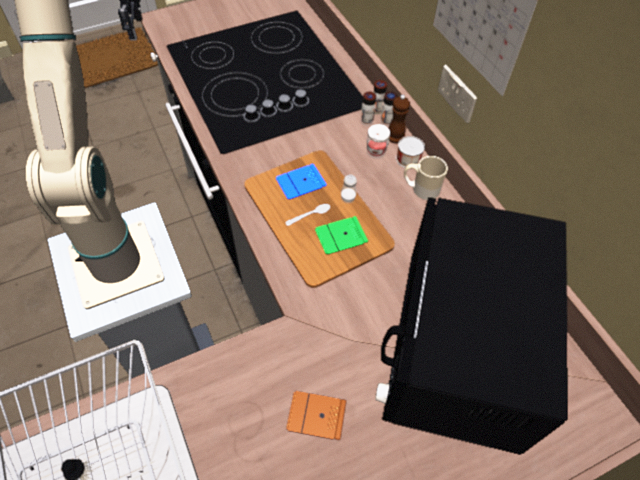

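Candidates in the top view are blue (210,205), green (297,198) and orange (460,305), which lies off the board. I choose green by the description; the line is towards the robot (297,208). Next come a close crop and the measurements.

```bash
cat > h.py <<'E'
import numpy as np, cv2
from cell import *
def ray(im,uv):
    H=im['color'].shape[0]; f=H/2/np.tan(np.radians(im['vfov'])/2)
    K=np.array([[f,0,im['cx']],[0,f,im['cy']],[0,0,1.]])
    p=cv2.undistortPoints(np.array(uv,float).reshape(-1,1,2),K,np.array([im['k1'],0,0,0.])).reshape(-1,2)
    T=np.array(im['camera_from_world']);R=T[:3,:3];o=-R.T@T[:3,3]
    return o,np.c_[p,np.ones(len(p))]@R
def plane(im,uv,z):
    o,d=ray(im,uv); return o+d*((z-o[2])/d[:,2])[:,None]
def proj(im,P):
    H=im['color'].shape[0]; f=H/2/np.tan(np.radians(im['vfov'])/2)
    K=np.array([[f,0,im['cx']],[0,f,im['cy']],[0,0,1.]])
    T=np.array(im['camera_from_world'])
    r,_=cv2.Rodrigues(T[:3,:3]); return cv2.projectPoints(np.array(P,float).reshape(-1,1,3),r,T[:3,3],K,np.array([im['k1'],0,0,0.]))[0].reshape(-1,2)
def mask(im,col):
    h=cv2.cvtColor(im['color'],cv2.COLOR_RGB2HSV)
    lo,hi={'green':((50,120,60),(80,255,255)),'blue':((95,140,80),(120,255,255)),'board':((8,120,60),(22,255,235))}[col]
    return cv2.inRange(h,lo,hi)
def big(m,close=5):
    m=cv2.morphologyEx(m,cv2.MORPH_CLOSE,np.ones((close,close)))
    c,_=cv2.findContours(m,cv2.RETR_EXTERNAL,cv2.CHAIN_APPROX_NONE);return max(c,key=cv2.contourArea)
E
python3 - <<'E'
from h import *
for n,(u0,u1,v0,v1) in {'top':(165,345,145,270),'scene':(235,405,140,295)}.items():
    im=get_image(n)
    crop=im['color'][v0:v1,u0:u1,::-1];cv2.imwrite(f'pics/{n}c.png',cv2.resize(crop,None,fx=4,fy=4,interpolation=cv2.INTER_CUBIC)[:600,:800])
    for c,z in(('green',26),('blue',26)):
        k=big(mask(im,c)); print(n,c,cv2.contourArea(k))
        b=cv2.boxPoints(cv2.minAreaRect(plane(im,k[:,0]+0.0,z)[:,:2].astype(np.float32)))
        r=cv2.minAreaRect(plane(im,k[:,0]+0.0,z)[:,:2].astype(np.float32));print(r,b.round(1).tolist())
    # board
    h=cv2.cvtColor(im['color'],cv2.COLOR_RGB2HSV); 
    print('hsv board',h[250,200] if n=='top' else h[265,320], 'table',h[275,230] if n=='top' else h[320,300])
E
```

```text
top green 116.0
((611.7053833007812, -183.40122985839844), (82.79410552978516, 19.52909278869629), 84.51313018798828) [[598.0, -223.6999969482422], [617.5, -225.5], [625.4000244140625, -143.10000610351562], [605.9000244140625, -141.3000030517578]]
top blue 878.5
((544.6727905273438, 34.978065490722656), (112.98896789550781, 86.87541198730469), 0.6999824643135071) [[487.70001220703125, 77.69999694824219], [488.70001220703125, -9.100000381469727], [601.7000122070312, -7.800000190734863], [600.5999755859375, 79.0999984741211]]
hsv board [ 15 126 186] table [ 10  60 167]
scene green 1193.5
((563.0894775390625, -178.98204040527344), (91.54071044921875, 119.12162017822266), 84.62310028076172) [[499.5, -219.0], [618.0999755859375, -230.10000610351562], [626.7000122070312, -139.0], [508.1000061035156, -127.80000305175781]]
scene blue 954.0
((542.8999633789062, 34.377506256103516), (117.55834197998047, 91.30033874511719), 0.6408960223197937) [[483.6000061035156, 79.4000015258789], [484.6000061035156, -11.899999618530273], [602.2000122070312, -10.600000381469727], [601.2000122070312, 80.69999694824219]]
hsv board [ 14 162 214] table [  9  82 187]
```

```bash
sleep 1; ls pics
```

```text
scene0.png
scenec.png
top0.png
topc.png
```

View pics/topc.png

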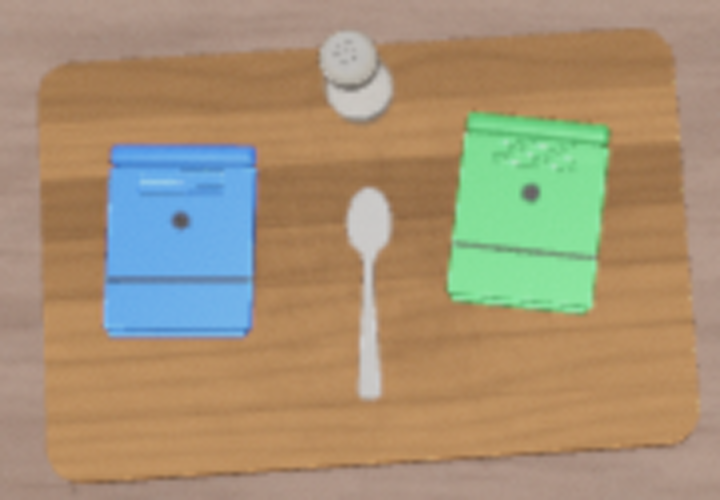

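View pics/scenec.png

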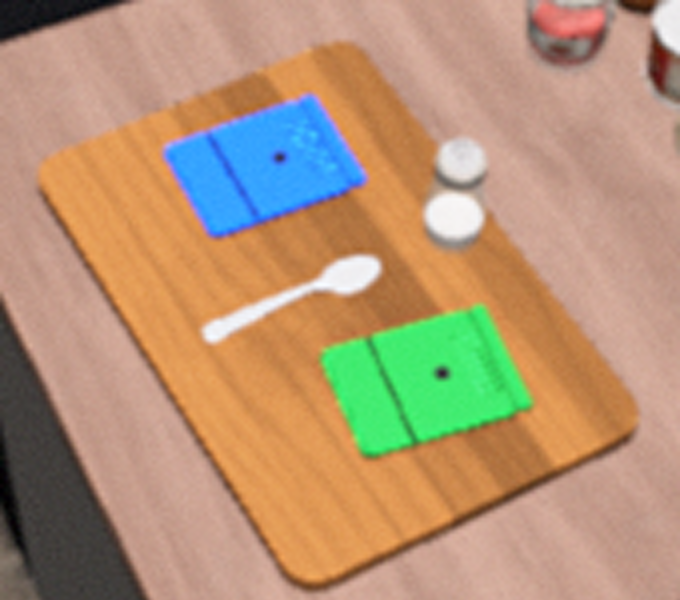

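Run:
```python
from h import *
for n in('top','scene'):
    im=get_image(n);h=cv2.cvtColor(im['color'],cv2.COLOR_RGB2HSV)
    print(n,[h[v,u].tolist() for u,v in ([(297,185),(297,195),(297,203),(290,214)] if n=='top' else [(345,235),(330,240)])])
    m=cv2.inRange(h,(45,80,40),(85,255,255)); k=big(m)
    print(cv2.contourArea(k)); print(cv2.minAreaRect(plane(im,k[:,0],26)[:,:2].astype(np.float32)))
    b=cv2.inRange(h,(8,105,60),(20,255,245));k=big(b,9)
    P=plane(im,k[:,0],20)[:,:2].astype(np.float32)
    r=cv2.minAreaRect(P);print('board',cv2.contourArea(k),r,cv2.boxPoints(r).round(1).tolist())
```

```text
top [[67, 114, 214], [67, 97, 171], [67, 103, 225], [67, 103, 227]]
1641.0
((564.1151123046875, -177.93905639648438), (89.97492218017578, 120.33743286132812), 84.61474609375)
board 16238.0 ((539.0353393554688, -77.30870056152344), (264.2327880859375, 397.76556396484375), 4.320272445678711) [[392.29998779296875, 111.0999984741211], [422.29998779296875, -285.6000061035156], [685.7999877929688, -265.70001220703125], [655.7999877929688, 131.0]]
scene [[67, 178, 219], [68, 182, 238]]
1221.5
((562.8052978515625, -178.85792541503906), (92.22530364990234, 119.712158203125), 84.6235122680664)
board 11240.5 ((537.6305541992188, -81.05795288085938), (268.0110778808594, 406.6827087402344), 4.266793727874756) [[388.8999938964844, 111.69999694824219], [419.1000061035156, -293.79998779296875], [686.4000244140625, -273.8999938964844], [656.0999755859375, 131.6999969482422]]
```

The crops confirm the scene. Top: the green scraper with rim up at (297,176), line at (296,208), clear of the salt shaker (253,165) and spoon (257,215). The board is yawed +4.3° and the scraper -5.4°. I'll check the neighbours' clearances and work out the approach.

```bash
cat >> h.py <<'E'
BY=0.0750; BX=np.array([np.cos(BY),np.sin(BY)]);BYv=np.array([-np.sin(BY),np.cos(BY)])
BO=np.array([538.4,-79.])-132.5*BX
def tob(P): P=np.atleast_2d(P)[:,:2]-BO; return np.c_[P@BX,P@BYv]
def tow(b): b=np.atleast_2d(b); return BO+b[:,:1]*BX+b[:,1:]*BYv
def fit(f,im):
    h=cv2.cvtColor(im['color'],cv2.COLOR_RGB2HSV)
    return plane(im,big(cv2.inRange(h,(45,80,40),(85,255,255)))[:,0],26)
E
python3 - <<'E'
from h import *
t=get_image('top');s=get_image('scene')
print('salt base',tob(plane(t,[[254,168]],20)),'top',plane(t,[[252,159]],110), tob(plane(s,[[349,194]],20)))
print('spoon ends',tob(plane(t,[[257,192],[257,244]],25)))
print('mw low corner',plane(t,[[355,150],[520,252]],0),'scene',plane(s,[[385,420]],0))
# microwave top corner two views: top (362,100)?, scene (434,200)
for uvt,uvs in(((440,10),(566,215)),((362,100),(434,200))):
    o1,d1=ray(t,[uvt]);o2,d2=ray(s,[uvs])
    A=np.c_[d1[0],-d2[0]];x=np.linalg.lstsq(A,o2-o1,rcond=None)[0];print(o1+d1[0]*x[0],o2+d2[0]*x[1])
c=tob([[563.5,-178.4]]);print('green b',c, 'edge',BO)
for b in([235,-101],[240,-101]): print(b,tow([b]))
for im in(t,s): print(tob(cv2.boxPoints(cv2.minAreaRect(fit(0,im)[:,:2].astype(np.float32)))).round(1).tolist())
E
```

```text
salt base [[234.5031679    1.62530933]] top [[635.81237894 -75.42076103 110.        ]] [[243.20433614   9.75212722]]
spoon ends [[171.34576021  -3.33530056]
 [ 41.75424005   2.98207878]]
mw low corner [[ 696.57333947 -325.2101643     0.        ]
 [ 437.25449729 -736.88243438    0.        ]] scene [[ 437.08350831 -649.79078309    0.        ]]
[ 920.90890257 -481.25009246  256.79883692] [ 939.51081748 -486.30423421  270.49514817]
[ 723.30439355 -316.53027127  246.57046643] [ 717.85480597 -315.31482472  244.02946415]
green b [[ 150.08142643 -101.00130417]] edge [406.2724816  -88.92818621]
[235, -101] [[ 648.17975429 -172.03577563]]
[240, -101] [[ 653.16569838 -171.6611271 ]]
[[83.9, -134.8], [202.5, -155.1], [217.6, -66.4], [99.0, -46.1]]
[[82.6, -136.8], [200.6, -156.9], [216.1, -66.0], [98.1, -45.9]]
```

```bash
python3 -m jog '[{"x":-32,"z":-38,"ay":-0.13,"grip":50},{"x":-64,"z":-76,"ay":-0.26,"grip":50},{"x":-96,"z":-114,"ay":-0.39,"grip":50},{"x":-128,"z":-152,"ay":-0.511,"grip":50},{"x":-160,"z":-190,"ay":-0.511,"grip":50}]'
cat > st.py <<'E'
from h import *
s=read_state();p=s['eef_pos'];r=s['tool_rot'];print(s['clock'],p.round(1),r.round(4),'yaw err',round(np.pi/2+BY-r[2],4),'F',s['force'].round(1),'w',round(s['width'],1))
print('TCP in board',tob(p).round(1),'z-20',round(p[2]-20,1))
y=r[2]
import sys
if len(sys.argv)>1:
    t=tow([[float(sys.argv[1]),float(sys.argv[2])]])[0]-p[:2]
    print('to target tool x',round(t@[np.cos(y),np.sin(y)],1),'z',round(t@[-np.sin(y),np.cos(y)],1))
E
python3 st.py 240 -104
```

```text
0.4 [274.4 589.2 210.7] [-1.5708e+00  3.0000e-04  1.1350e+00] yaw err 0.5108 F [-0.4  0.6  0.6] w 85.0
TCP in board [[-80.7 686.1]] z-20 190.7
to target tool x -532.4 z -666.1$[0]: bad value
```

```bash
python3 -m jog '[{"x":-32.0,"y":0.0,"z":-38.0,"ax":0.0,"ay":-0.13,"az":0.0,"grip":50.0},{"x":-64.0,"y":0.0,"z":-76.0,"ax":0.0,"ay":-0.26,"az":0.0,"grip":50.0},{"x":-96.0,"y":0.0,"z":-114.0,"ax":0.0,"ay":-0.39,"az":0.0,"grip":50.0},{"x":-128.0,"y":0.0,"z":-152.0,"ax":0.0,"ay":-0.511,"az":0.0,"grip":50.0},{"x":-160.0,"y":0.0,"z":-190.0,"ax":0.0,"ay":-0.511,"az":0.0,"grip":50.0}]'
python3 st.py 240 -104
```

```text
clock: 0.9
eef_pos: [379.8, 362.2, 211.0]
tool_rot: [-1.571, -0.001, 1.649]
force: [1.6, -0.3, -0.0]
width: 49.6
0.9 [379.8 362.2 211. ] [-1.5713e+00 -5.0000e-04  1.6488e+00] yaw err -0.003 F [ 1.6 -0.3 -0. ] w 49.6
TCP in board [[  7.4 451.9]] z-20 191.0
to target tool x -556.6 z -230.9
```

```bash
python3 -m jog '[{"x":-45.0,"y":0.0,"z":-19.0,"ax":0.0,"ay":0.0,"az":0.0,"grip":50.0},{"x":-90.0,"y":0.0,"z":-38.0,"ax":0.0,"ay":0.0,"az":0.0,"grip":50.0},{"x":-135.0,"y":0.0,"z":-57.0,"ax":0.0,"ay":0.0,"az":0.0,"grip":50.0},{"x":-180.0,"y":0.0,"z":-76.0,"ax":0.0,"ay":0.0,"az":0.0,"grip":50.0},{"x":-225.0,"y":0.0,"z":-95.0,"ax":0.0,"ay":0.0,"az":0.0,"grip":50.0}]'
python3 -m jog '[{"x":-45.0,"y":0.0,"z":-19.0,"ax":0.0,"ay":0.0,"az":0.0,"grip":50.0},{"x":-90.0,"y":0.0,"z":-38.0,"ax":0.0,"ay":0.0,"az":0.0,"grip":50.0},{"x":-135.0,"y":0.0,"z":-57.0,"ax":0.0,"ay":0.0,"az":0.0,"grip":50.0},{"x":-180.0,"y":0.0,"z":-76.0,"ax":0.0,"ay":0.0,"az":0.0,"grip":50.0},{"x":-225.0,"y":0.0,"z":-95.0,"ax":0.0,"ay":0.0,"az":0.0,"grip":50.0}]' | tail -3
python3 st.py 240 -104
```

```text
clock: 1.4
eef_pos: [491.5, 144.9, 211.1]
tool_rot: [-1.572, -0.0, 1.646]
force: [1.1, 0.3, -1.0]
width: 49.9
tool_rot: [-1.571, -0.0, 1.646]
force: [0.8, 0.9, 1.1]
width: 50.0
1.9 [603.1 -72.4 211. ] [-1.5713e+00 -1.0000e-04  1.6458e+00] yaw err -0.0001 F [0.8 0.9 1.1] w 50.0
TCP in board [[197.5   1.7]] z-20 191.0
to target tool x -105.7 z -42.5
```

```bash
python3 -m jog '[{"x":-45.0,"y":0.0,"z":-19.0,"ax":0.0,"ay":0.0,"az":0.0,"grip":50.0},{"x":-90.0,"y":0.0,"z":-38.0,"ax":0.0,"ay":0.0,"az":0.0,"grip":50.0},{"x":-104.0,"y":0.0,"z":-42.0,"ax":0.0,"ay":0.0,"az":0.0,"grip":50.0},{"x":-104.0,"y":20.0,"z":-42.0,"ax":0.0,"ay":0.0,"az":0.0,"grip":50.0},{"x":-104.0,"y":60.0,"z":-42.0,"ax":0.0,"ay":0.0,"az":0.0,"grip":50.0}]'
python3 st.py 240 -104
python3 - <<'E'
from h import *
for n in('top','scene'):
    im=get_image(n);u0,v0=(165,145) if n=='top' else (235,140)
    cv2.imwrite(f'pics/{n}1.png',cv2.resize(im['color'][v0-20:v0+130,u0:u0+200,::-1],None,fx=4,fy=4,interpolation=cv2.INTER_CUBIC))
E
```

```text
clock: 2.4
eef_pos: [654.9, -172.4, 153.2]
tool_rot: [-1.578, 0.002, 1.644]
force: [0.3, 0.6, 0.1]
width: 50.0
2.4 [ 654.9 -172.4  153.2] [-1.5782  0.002   1.6444] yaw err 0.0014 F [0.3 0.6 0.1] w 50.0
TCP in board [[ 241.7 -101.8]] z-20 133.2
to target tool x -2.2 z 1.7
```

View pics/top1.png

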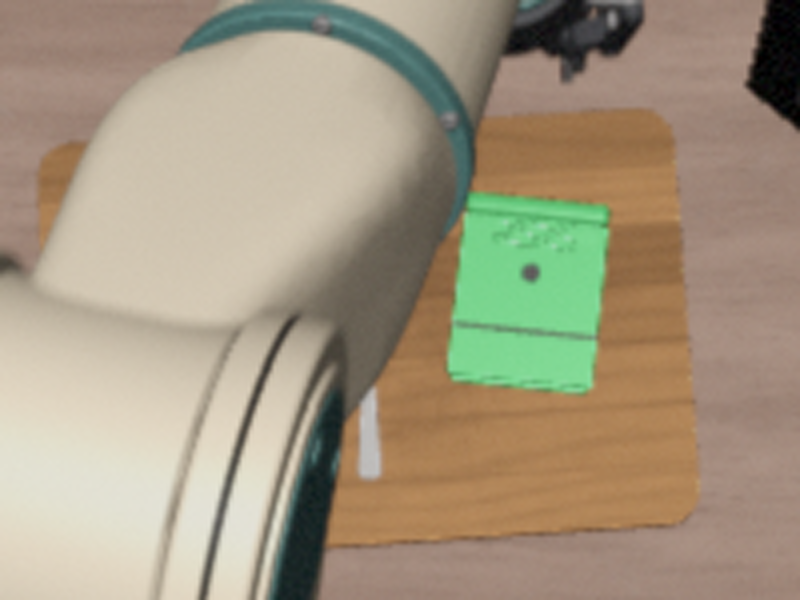

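View pics/scene1.png

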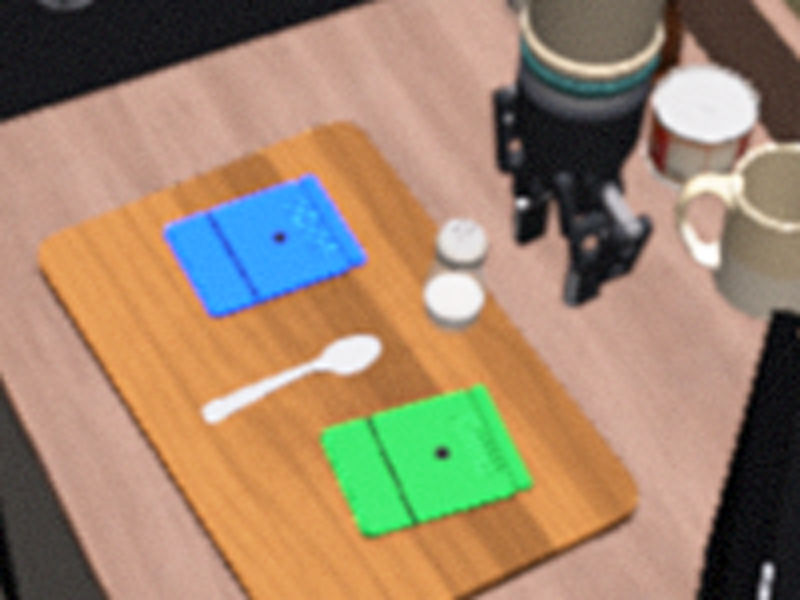

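The top view shows the gripper behind the board's right half (560,60 in the crop). The scene view shows the fingertips at about (380,195) and (367,180) full-frame, still well above the board. I'll check that against the projected tips and descend part way.

```bash
python3 -m jog '[{"x":0.0,"y":25.0,"z":0.0,"ax":0.0,"ay":0.0,"az":0.0,"grip":50.0},{"x":0.0,"y":50.0,"z":0.0,"ax":0.0,"ay":0.0,"az":0.0,"grip":50.0},{"x":0.0,"y":80.0,"z":0.0,"ax":0.0,"ay":0.0,"az":0.0,"grip":50.0},{"x":0.0,"y":95.0,"z":0.0,"ax":0.0,"ay":0.0,"az":0.0,"grip":50.0},{"x":0.0,"y":95.0,"z":0.0,"ax":0.0,"ay":0.0,"az":0.0,"grip":50.0}]'
python3 st.py 240 -104
python3 - <<'E'
from h import *
im=get_image('scene');st=read_state();p=st['eef_pos'];y=st['tool_rot'][2];x=np.array([np.cos(y),np.sin(y),0])
q=proj(im,[p+s*(32)*x-np.array([0,0,11]) for s in(-1,1)]);print(q)
c=cv2.resize(im['color'][120:270,235:435,::-1],None,fx=4,fy=4,interpolation=cv2.INTER_CUBIC)
for a in q: cv2.circle(c,tuple(int(v) for v in (a-[235,120])*4),4,(0,0,255),1)
cv2.imwrite('pics/scene2.png',c)
E
```

```text
clock: 3.0
eef_pos: [650.8, -170.3, 54.6]
tool_rot: [-1.567, -0.001, 1.646]
force: [-0.6, -0.2, 0.3]
width: 50.0
3.0 [ 650.8 -170.3   54.6] [-1.5674e+00 -1.1000e-03  1.6464e+00] yaw err -0.0006 F [-0.6 -0.2  0.3] w 50.0
TCP in board [[237.7 -99.5]] z-20 34.6
to target tool x -4.5 z -2.3
[[376.29142796 225.07939138]
 [363.28263456 208.2619992 ]]
```

View pics/scene2.png

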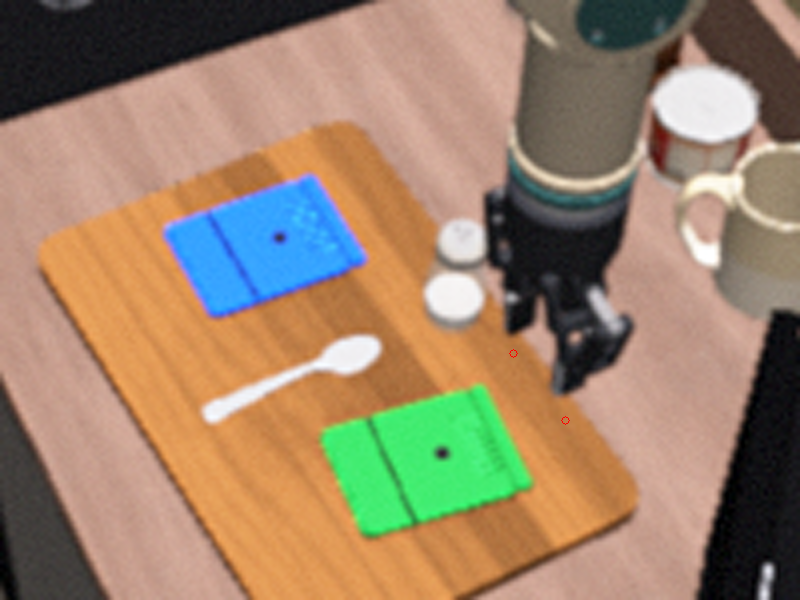

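Run:
```python
from h import *
for n,(u0,v0) in{'top':(230,110),'scene':(330,170)}.items():
    im=get_image(n);st=read_state();p=st['eef_pos'];y=st['tool_rot'][2];x=np.array([np.cos(y),np.sin(y),0])
    q=proj(im,[p+s*(32)*x-np.array([0,0,d]) for s in(-1,1) for d in (11,-10)]);print(n,p,q.tolist())
    F=8;c=cv2.resize(im['color'][v0:v0+70,u0:u0+100,::-1],None,fx=F,fy=F,interpolation=cv2.INTER_CUBIC)
    for a in q: cv2.circle(c,tuple(int(v) for v in (a-[u0,v0])*F),4,(0,0,255),1)
    cv2.imwrite(f'pics/{n}3.png',c)
```

```text
top [ 652.98554124 -170.99658942   57.12409065] [[307.16941801880785, 159.63083577681851], [307.1334126166506, 157.06782778671663], [281.1757664442679, 161.21303690498274], [280.6744367654942, 158.67501947208757]]
scene [ 653.4051618  -171.19167796   57.62342869] [[376.8958871469603, 224.6976230458034], [377.7198926820434, 219.90708519336297], [363.8698177758521, 207.87190691129777], [364.5187449916132, 202.98086515529397]]
```

View pics/top3.png

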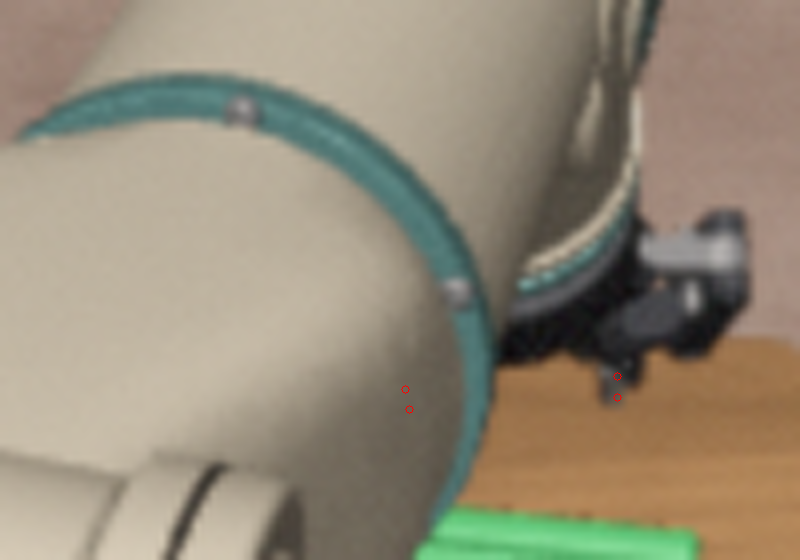

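View pics/scene3.png

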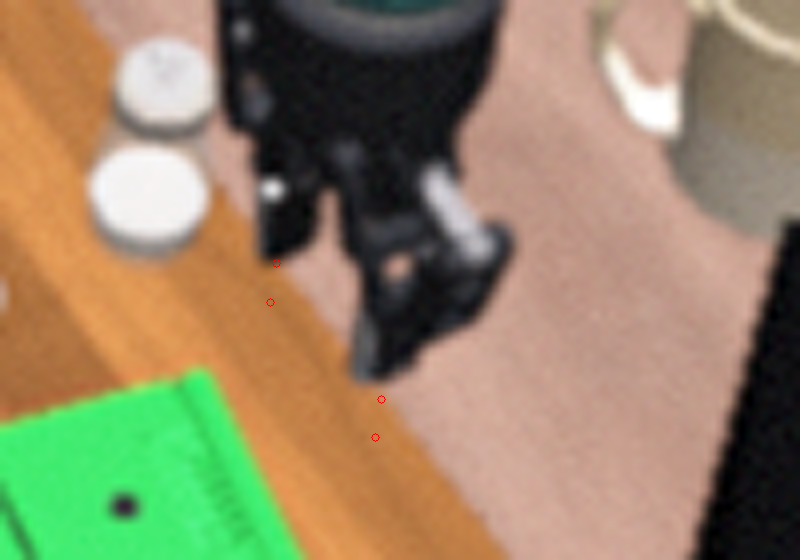

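Run:
```python
from h import *
t=get_image('top');s=get_image('scene');print(read_state()['eef_pos'])
def tri(a,b):
    o1,d1=ray(t,[a]);o2,d2=ray(s,[b]);A=np.c_[d1[0],-d2[0]];x=np.linalg.lstsq(A,o2-o1,rcond=None)[0];print((o1+d1[0]*x[0]).round(1),(o2+d2[0]*x[1]).round(1))
print('tip');tri((306.5,160),(376,217.2))
print('salt bottom/top (top view of base disc vs cap)'); tri((252,159),(349.5,180.5)); 
print('green dot');tri((297.3,193),(345.5,233))
```

```text
[ 653.34680944 -171.26785236   57.70161549]
tip
[ 643.8 -201.6   81.1] [ 649.1 -202.9   82.7]
salt bottom/top (top view of base disc vs cap)
[640.3 -73.6  95.2] [638.4 -73.1  94.7]
green dot
[ 575.9 -179.2   25.3] [ 576.7 -179.4   25.5]
```

The top view puts the tip at (306,160), near its prediction. The scene view shows it about 7 px higher than predicted, so its height is uncertain. I'll descend in small steps, watching force and pictures.

```bash
python3 -m jog '[{"x":-3.0,"y":5.0,"z":0.0,"ax":0.0,"ay":0.0,"az":0.0,"grip":50.0},{"x":-3.0,"y":10.0,"z":0.0,"ax":0.0,"ay":0.0,"az":0.0,"grip":50.0},{"x":-3.0,"y":14.0,"z":0.0,"ax":0.0,"ay":0.0,"az":0.0,"grip":50.0},{"x":-3.0,"y":17.0,"z":0.0,"ax":0.0,"ay":0.0,"az":0.0,"grip":50.0},{"x":-3.0,"y":17.0,"z":0.0,"ax":0.0,"ay":0.0,"az":0.0,"grip":50.0}]'
cat > look.py <<'E'
from h import *
import sys
im=get_image(sys.argv[1]);u0,v0,F=[int(a) for a in sys.argv[3:6]]
cv2.imwrite(f'pics/{sys.argv[2]}.png',cv2.resize(im['color'][v0:v0+600//F,u0:u0+800//F,::-1],None,fx=F,fy=F,interpolation=cv2.INTER_CUBIC))
E
python3 look.py scene scene4 330 170 8; python3 st.py 240 -104
```

```text
clock: 3.75
eef_pos: [651.7, -173.8, 37.9]
tool_rot: [-1.569, -0.0, 1.646]
force: [-0.4, 0.8, -0.1]
width: 49.8
3.8 [ 652.  -173.8   38.3] [-1.570e+00 -4.000e-04  1.646e+00] yaw err -0.0002 F [-0.4  0.2  0.4] w 50.3
TCP in board [[ 238.6 -103.1]] z-20 18.3
to target tool x -0.9 z -1.4
```

View pics/scene4.png

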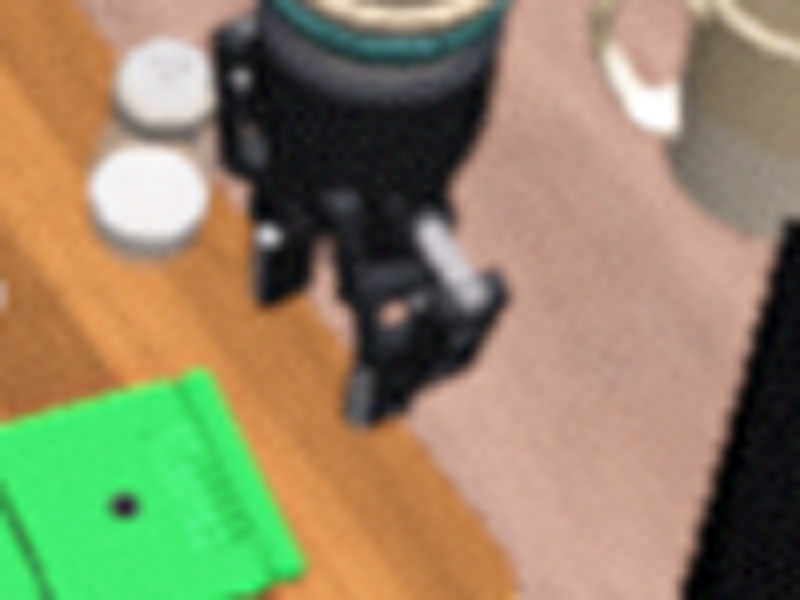

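```bash
python3 look.py top top4 230 110 8;python3 - <<'E'
from h import *
s=get_image('scene');print([plane(s,[[375.6,222.5]],z).round(0).tolist() for z in(27,40,60)])
E
```

```text
[[[665.0, -183.0, 27.0]], [[659.0, -191.0, 40.0]], [[650.0, -204.0, 60.0]]]
```

View pics/top4.png

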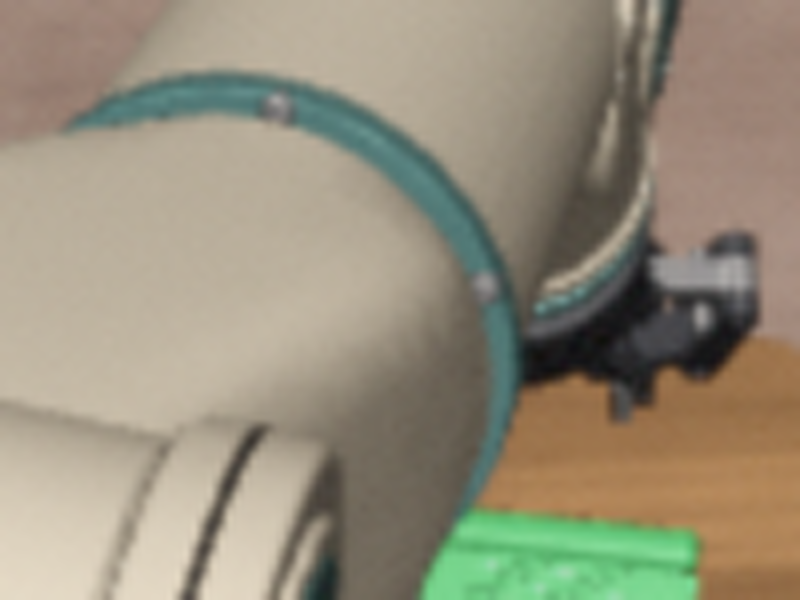

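Scene ray suggests the tip is still well above the board; feeling down gently with the force reading.

```bash
python3 -m jog '[{"x":-1.0,"y":1.5,"z":0.0,"ax":0.0,"ay":0.0,"az":0.0,"grip":50.0},{"x":-1.0,"y":3.0,"z":0.0,"ax":0.0,"ay":0.0,"az":0.0,"grip":50.0},{"x":-1.0,"y":4.0,"z":0.0,"ax":0.0,"ay":0.0,"az":0.0,"grip":50.0},{"x":-1.0,"y":4.0,"z":0.0,"ax":0.0,"ay":0.0,"az":0.0,"grip":50.0}]'
python3 -m jog '[{"x":0.0,"y":1.0,"z":0.0,"ax":0.0,"ay":0.0,"az":0.0,"grip":50.0},{"x":0.0,"y":2.0,"z":0.0,"ax":0.0,"ay":0.0,"az":0.0,"grip":50.0},{"x":0.0,"y":2.0,"z":0.0,"ax":0.0,"ay":0.0,"az":0.0,"grip":50.0}]'
python3 look.py scene scene5 330 170 8
```

```text
clock: 4.3
eef_pos: [652.1, -175.0, 34.6]
tool_rot: [-1.57, -0.0, 1.646]
force: [0.2, -0.6, 0.1]
width: 50.3
clock: 4.6
eef_pos: [652.2, -174.9, 32.6]
tool_rot: [-1.57, -0.0, 1.646]
force: [0.2, 0.5, 0.4]
width: 50.0
```

View pics/scene5.png

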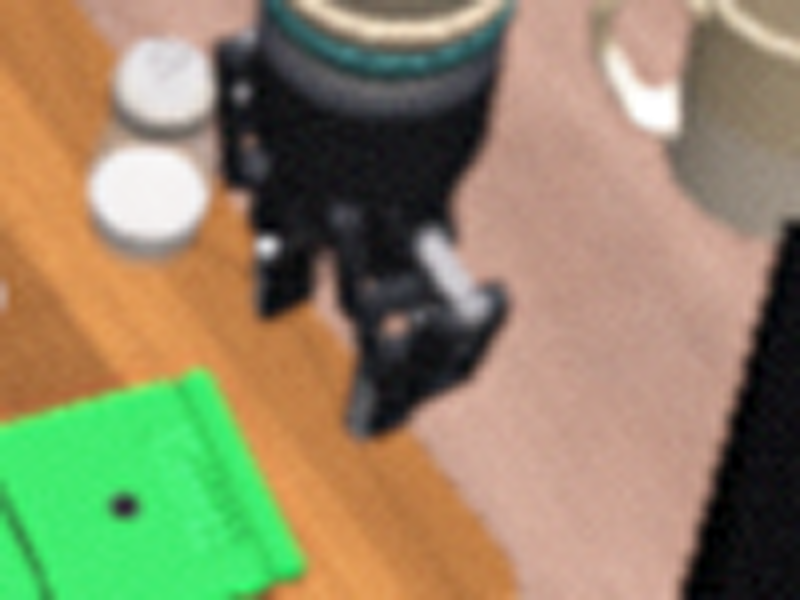

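```bash
for i in 1; do python3 -m jog '[{"x":0.0,"y":1.0,"z":0.0,"ax":0.0,"ay":0.0,"az":0.0,"grip":50.0},{"x":0.0,"y":2.0,"z":0.0,"ax":0.0,"ay":0.0,"az":0.0,"grip":50.0},{"x":0.0,"y":2.0,"z":0.0,"ax":0.0,"ay":0.0,"az":0.0,"grip":50.0}]'; done
python3 -m jog '[{"x":0.0,"y":1.0,"z":0.0,"ax":0.0,"ay":0.0,"az":0.0,"grip":50.0},{"x":0.0,"y":2.0,"z":0.0,"ax":0.0,"ay":0.0,"az":0.0,"grip":50.0},{"x":0.0,"y":2.0,"z":0.0,"ax":0.0,"ay":0.0,"az":0.0,"grip":50.0}]' | grep -E 'eef|force'
```

```text
clock: 4.95
eef_pos: [652.1, -175.0, 30.6]
tool_rot: [-1.57, -0.0, 1.646]
force: [-0.5, 0.2, 0.2]
width: 49.8
eef_pos: [652.2, -175.0, 28.6]
force: [-0.0, 0.5, 0.2]
```

```bash
python3 -m jog '[{"x":0.0,"y":0.5,"z":0.0,"ax":0.0,"ay":0.0,"az":0.0,"grip":50.0},{"x":0.0,"y":1.0,"z":0.0,"ax":0.0,"ay":0.0,"az":0.0,"grip":50.0},{"x":0.0,"y":1.5,"z":0.0,"ax":0.0,"ay":0.0,"az":0.0,"grip":50.0},{"x":0.0,"y":1.5,"z":0.0,"ax":0.0,"ay":0.0,"az":0.0,"grip":50.0}]'| grep -E 'eef|force'
python3 -m jog '[{"x":0.0,"y":0.5,"z":0.0,"ax":0.0,"ay":0.0,"az":0.0,"grip":50.0},{"x":0.0,"y":1.0,"z":0.0,"ax":0.0,"ay":0.0,"az":0.0,"grip":50.0},{"x":0.0,"y":1.5,"z":0.0,"ax":0.0,"ay":0.0,"az":0.0,"grip":50.0},{"x":0.0,"y":1.5,"z":0.0,"ax":0.0,"ay":0.0,"az":0.0,"grip":50.0}]'| grep -E 'eef|force'
python3 look.py scene scene6 330 170 8
```

```text
eef_pos: [652.2, -175.0, 27.2]
force: [0.1, 0.2, -0.0]
eef_pos: [652.2, -175.0, 25.7]
force: [0.2, 0.0, -0.5]
```

View pics/scene6.png

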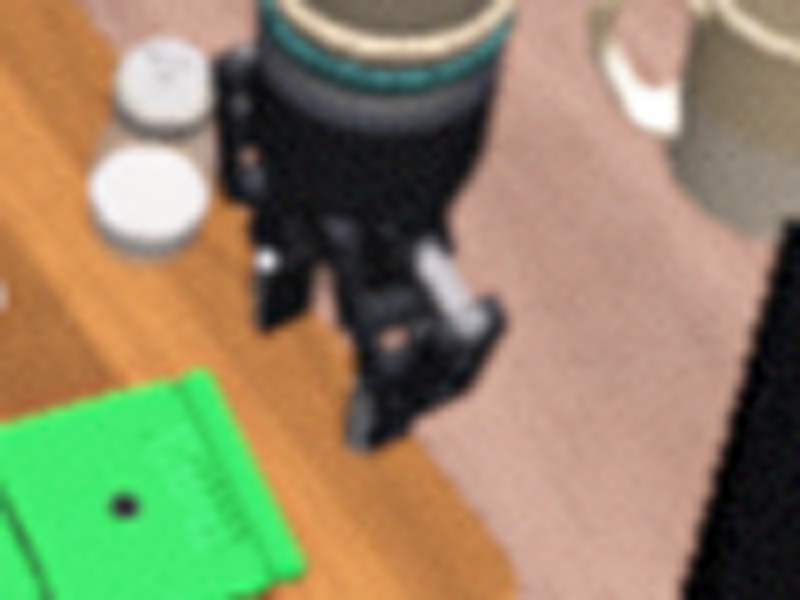

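```bash
python3 -m jog '[{"x":0.0,"y":1.0,"z":0.0,"ax":0.0,"ay":0.0,"az":0.0,"grip":50.0},{"x":0.0,"y":2.0,"z":0.0,"ax":0.0,"ay":0.0,"az":0.0,"grip":50.0},{"x":0.0,"y":2.0,"z":0.0,"ax":0.0,"ay":0.0,"az":0.0,"grip":50.0}]'| grep -E 'clock|eef|force'
```

```text
clock: 6.4
eef_pos: [652.2, -174.9, 23.6]
force: [-1.2, -0.4, 0.4]
```

Run:
```python
from h import *
s=get_image('scene');print([plane(s,[[375.6,226.5]],z).round(0).tolist() for z in(20,30,40,60)],[plane(s,[[363,211.5]],z).round(0).tolist() for z in(20,30,40,60)])
```

```text
[[[662.0, -191.0, 20.0]], [[657.0, -197.0, 30.0]], [[653.0, -203.0, 40.0]], [[644.0, -215.0, 60.0]]] [[[655.0, -132.0, 20.0]], [[650.0, -138.0, 30.0]], [[646.0, -145.0, 40.0]], [[637.0, -158.0, 60.0]]]
```

```bash
python3 -m jog '[{"x":0.0,"y":1.0,"z":0.0,"ax":0.0,"ay":0.0,"az":0.0,"grip":50.0},{"x":0.0,"y":1.5,"z":0.0,"ax":0.0,"ay":0.0,"az":0.0,"grip":50.0},{"x":0.0,"y":1.5,"z":0.0,"ax":0.0,"ay":0.0,"az":0.0,"grip":50.0}]'| grep -E 'clock|eef|force'
```

```text
clock: 6.75
eef_pos: [652.2, -175.0, 22.2]
force: [0.1, -0.9, -0.9]
```

```bash
python3 -m jog '[{"x":0.0,"y":0.7,"z":0.0,"ax":0.0,"ay":0.0,"az":0.0,"grip":50.0},{"x":0.0,"y":1.4,"z":0.0,"ax":0.0,"ay":0.0,"az":0.0,"grip":50.0},{"x":0.0,"y":1.4,"z":0.0,"ax":0.0,"ay":0.0,"az":0.0,"grip":50.0}]'| grep -E 'clock|eef|force'; python3 look.py scene scene7 330 170 8
```

```text
clock: 7.05
eef_pos: [652.2, -174.9, 20.7]
force: [0.2, 0.2, -0.1]
```

View pics/scene7.png

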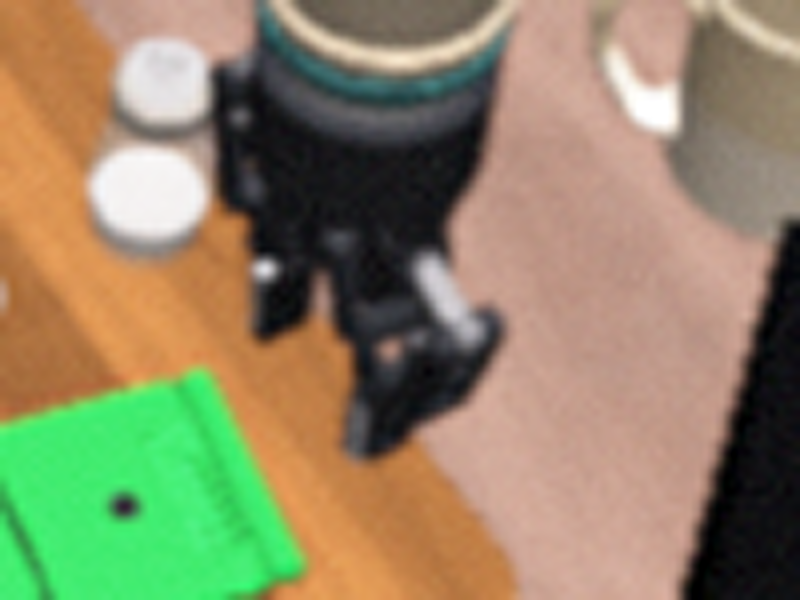

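```bash
python3 -m jog '[{"x":0.0,"y":0.7,"z":0.0,"ax":0.0,"ay":0.0,"az":0.0,"grip":50.0},{"x":0.0,"y":1.4,"z":0.0,"ax":0.0,"ay":0.0,"az":0.0,"grip":50.0},{"x":0.0,"y":2.0,"z":0.0,"ax":0.0,"ay":0.0,"az":0.0,"grip":50.0}]'| grep -E 'clock|eef|force'
python3 -m jog '[{"x":0.0,"y":0.7,"z":0.0,"ax":0.0,"ay":0.0,"az":0.0,"grip":50.0},{"x":0.0,"y":1.4,"z":0.0,"ax":0.0,"ay":0.0,"az":0.0,"grip":50.0},{"x":0.0,"y":1.4,"z":0.0,"ax":0.0,"ay":0.0,"az":0.0,"grip":50.0}]'| grep -E 'clock|eef|force'
```

```text
clock: 7.4
eef_pos: [652.3, -175.0, 18.8]
force: [0.3, -0.5, -0.0]
clock: 7.7
eef_pos: [652.2, -175.0, 17.3]
force: [0.4, 0.8, 0.0]
```

```bash
python3 -m jog '[{"x":0.0,"y":0.7,"z":0.0,"ax":0.0,"ay":0.0,"az":0.0,"grip":50.0},{"x":0.0,"y":1.4,"z":0.0,"ax":0.0,"ay":0.0,"az":0.0,"grip":50.0},{"x":0.0,"y":1.4,"z":0.0,"ax":0.0,"ay":0.0,"az":0.0,"grip":50.0}]'| grep -E 'clock|eef|force'
python3 look.py scene scene8 330 170 8;python3 look.py top top8 230 110 8
```

```text
clock: 8.0
eef_pos: [652.2, -174.9, 16.0]
force: [-0.2, -0.5, -0.3]
```

View pics/scene8.png

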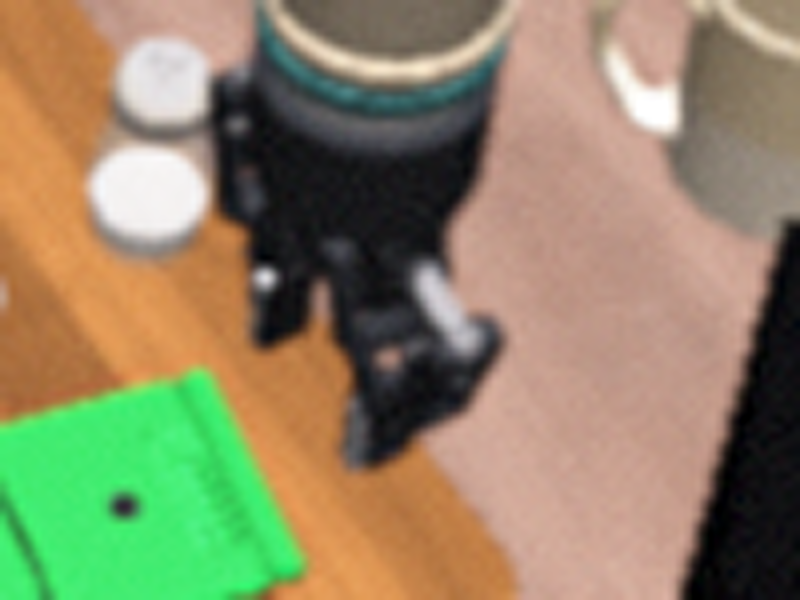

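View pics/top8.png

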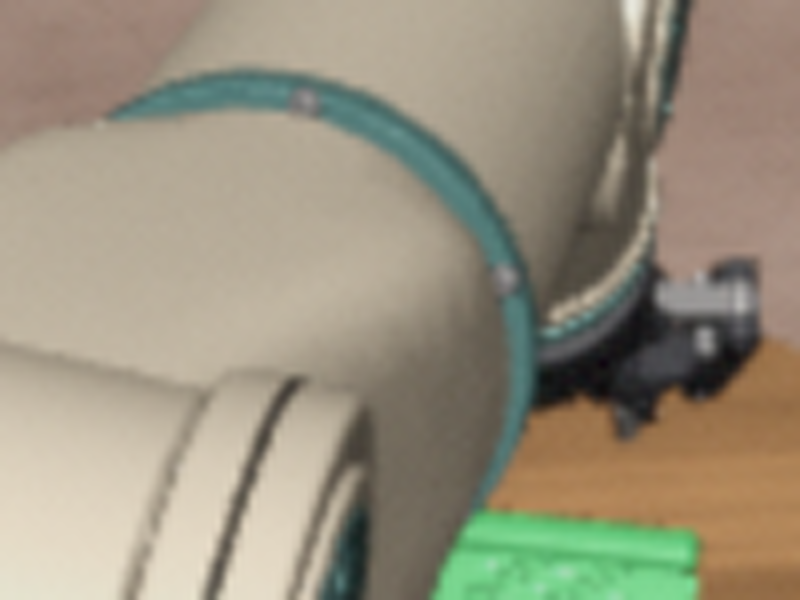

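Run:
```python
from h import *
t=get_image('top');s=get_image('scene')
o1,d1=ray(t,[(308.5,164.6)]);o2,d2=ray(s,[(375,228.1)]);A=np.c_[d1[0],-d2[0]];x=np.linalg.lstsq(A,o2-o1,rcond=None)[0];print((o1+d1[0]*x[0]).round(1),(o2+d2[0]*x[1]).round(1))
for z in (20,25,30,35,40):print(z,plane(t,[(308.5,164.6)],z).round(1),plane(s,[(375,228.1)],z).round(1))
```

```text
[ 644.7 -206.3   39.6] [ 648.6 -207.2   40.8]
20 [[ 650.5 -206.2   20. ]] [[ 657.6 -194.9   20. ]]
25 [[ 649.  -206.2   25. ]] [[ 655.5 -197.8   25. ]]
30 [[ 647.6 -206.2   30. ]] [[ 653.3 -200.8   30. ]]
35 [[ 646.1 -206.3   35. ]] [[ 651.1 -203.8   35. ]]
40 [[ 644.6 -206.3   40. ]] [[ 648.9 -206.8   40. ]]
```

Triangulated tip height is ~40 mm now and was ~82 at TCP z=57.7. So tips consistently sit ~24 mm above the reported TCP z, contrary to the stated offset. I'll trust vision and touch and continue gently.

```bash
python3 -m jog '[{"x":0.0,"y":1.5,"z":0.0,"ax":0.0,"ay":0.0,"az":0.0,"grip":50.0},{"x":0.0,"y":3.0,"z":0.0,"ax":0.0,"ay":0.0,"az":0.0,"grip":50.0},{"x":0.0,"y":4.0,"z":0.0,"ax":0.0,"ay":0.0,"az":0.0,"grip":50.0},{"x":0.0,"y":4.0,"z":0.0,"ax":0.0,"ay":0.0,"az":0.0,"grip":50.0}]'| grep -E 'clock|eef|force'
```

```text
clock: 8.6
eef_pos: [652.1, -174.9, 11.8]
force: [0.2, -0.0, -1.4]
```

```bash
python3 -m jog '[{"x":0.0,"y":1.0,"z":0.0,"ax":0.0,"ay":0.0,"az":0.0,"grip":50.0},{"x":0.0,"y":2.0,"z":0.0,"ax":0.0,"ay":0.0,"az":0.0,"grip":50.0},{"x":0.0,"y":3.0,"z":0.0,"ax":0.0,"ay":0.0,"az":0.0,"grip":50.0},{"x":0.0,"y":3.0,"z":0.0,"ax":0.0,"ay":0.0,"az":0.0,"grip":50.0}]'| grep -E 'clock|eef|force'
```

```text
clock: 9.0
eef_pos: [652.2, -174.9, 8.9]
force: [-0.3, -0.3, -0.3]
```

```bash
python3 -m jog '[{"x":0.0,"y":1.0,"z":0.0,"ax":0.0,"ay":0.0,"az":0.0,"grip":50.0},{"x":0.0,"y":2.0,"z":0.0,"ax":0.0,"ay":0.0,"az":0.0,"grip":50.0},{"x":0.0,"y":3.0,"z":0.0,"ax":0.0,"ay":0.0,"az":0.0,"grip":50.0},{"x":0.0,"y":3.0,"z":0.0,"ax":0.0,"ay":0.0,"az":0.0,"grip":50.0}]'| grep -E 'clock|eef|force'
python3 look.py scene scene9 330 170 8;python3 look.py top top9 230 110 8
```

```text
clock: 9.4
eef_pos: [652.2, -174.9, 5.9]
force: [0.3, -0.2, -0.3]
```

View pics/scene9.png

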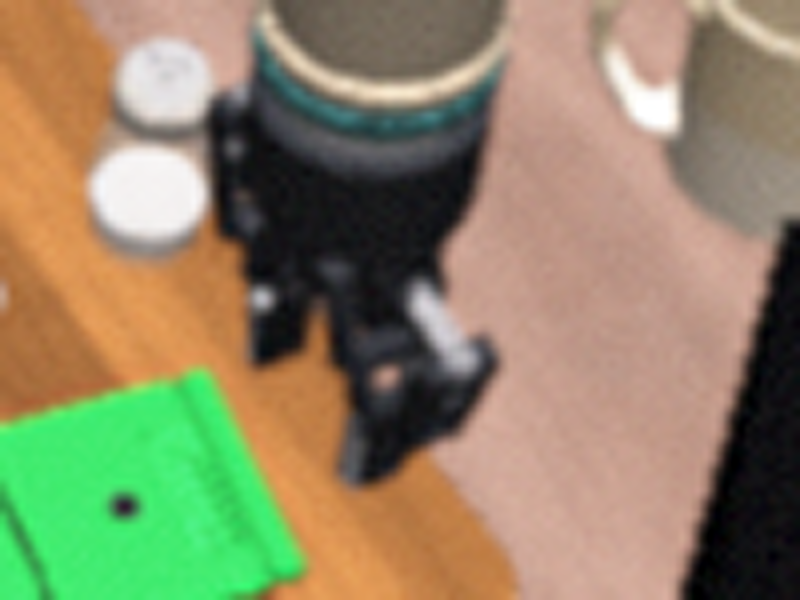

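View pics/top9.png

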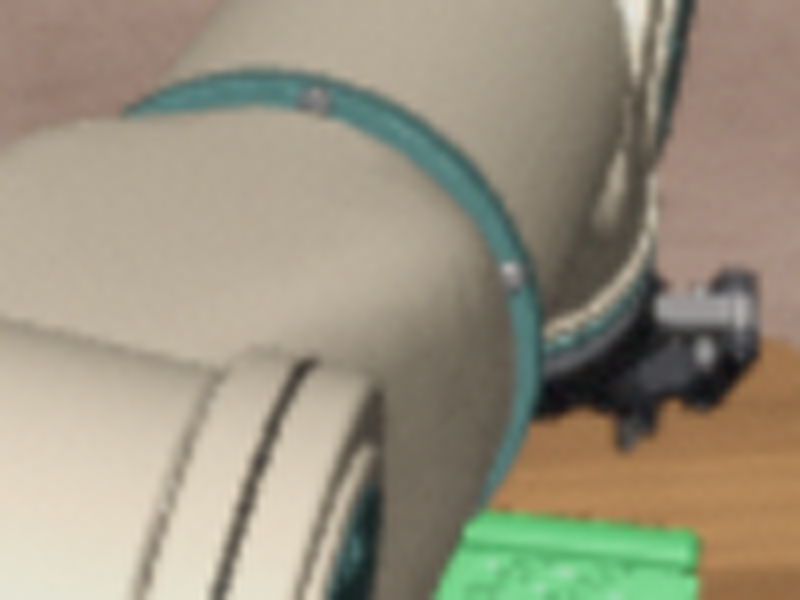

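```bash
python3 -m jog '[{"x":0.0,"y":1.0,"z":0.0,"ax":0.0,"ay":0.0,"az":0.0,"grip":50.0},{"x":0.0,"y":2.0,"z":0.0,"ax":0.0,"ay":0.0,"az":0.0,"grip":50.0},{"x":0.0,"y":3.0,"z":0.0,"ax":0.0,"ay":0.0,"az":0.0,"grip":50.0},{"x":0.0,"y":3.0,"z":0.0,"ax":0.0,"ay":0.0,"az":0.0,"grip":50.0}]'| grep -E 'clock|eef|force'
```

```text
clock: 9.9
eef_pos: [652.1, -174.9, 2.9]
force: [0.4, -0.3, -0.3]
```

```bash
python3 -m jog '[{"x":0.0,"y":0.7,"z":0.0,"ax":0.0,"ay":0.0,"az":0.0,"grip":50.0},{"x":0.0,"y":1.4,"z":0.0,"ax":0.0,"ay":0.0,"az":0.0,"grip":50.0},{"x":0.0,"y":2.0,"z":0.0,"ax":0.0,"ay":0.0,"az":0.0,"grip":50.0},{"x":0.0,"y":2.0,"z":0.0,"ax":0.0,"ay":0.0,"az":0.0,"grip":50.0}]'| grep -E 'clock|eef|force'
```

```text
clock: 10.3
eef_pos: [652.2, -175.0, 1.0]
force: [0.2, -0.7, -0.1]
```

```bash
python3 -m jog '[{"x":0.0,"y":0.5,"z":0.0,"ax":0.0,"ay":0.0,"az":0.0,"grip":50.0},{"x":0.0,"y":1.0,"z":0.0,"ax":0.0,"ay":0.0,"az":0.0,"grip":50.0},{"x":0.0,"y":1.5,"z":0.0,"ax":0.0,"ay":0.0,"az":0.0,"grip":50.0},{"x":0.0,"y":1.5,"z":0.0,"ax":0.0,"ay":0.0,"az":0.0,"grip":50.0}]'| grep -E 'clock|eef|force'
```

```text
clock: 10.7
eef_pos: [652.2, -175.0, -0.5]
force: [-0.4, -0.2, -0.0]
```

```bash
python3 -m jog '[{"x":0.0,"y":0.5,"z":0.0,"ax":0.0,"ay":0.0,"az":0.0,"grip":50.0},{"x":0.0,"y":1.0,"z":0.0,"ax":0.0,"ay":0.0,"az":0.0,"grip":50.0},{"x":0.0,"y":1.0,"z":0.0,"ax":0.0,"ay":0.0,"az":0.0,"grip":50.0}]'| grep -E 'clock|eef|force'
python3 look.py scene scene10 330 170 8;python3 look.py top top10 230 110 8
```

```text
clock: 11.0
eef_pos: [652.3, -175.0, -1.5]
force: [1.0, 0.2, 1.0]
```

View pics/scene10.png

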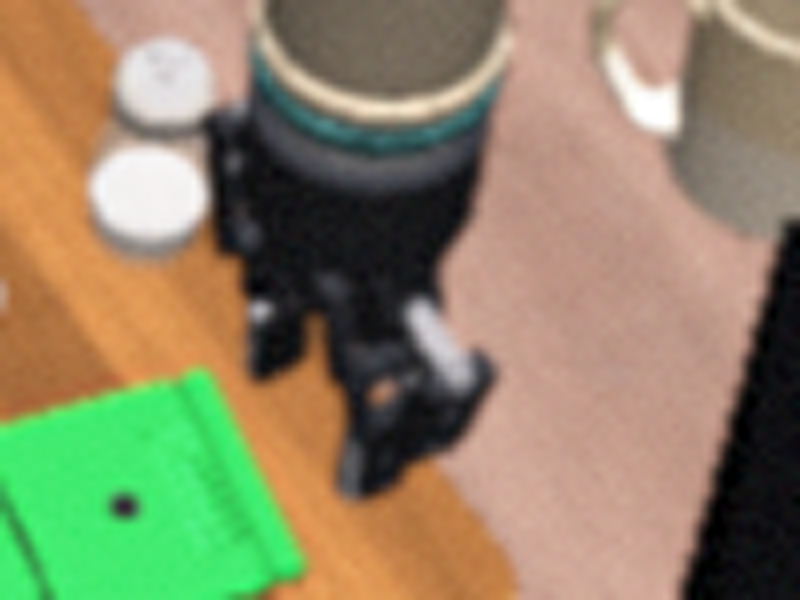

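View pics/top10.png

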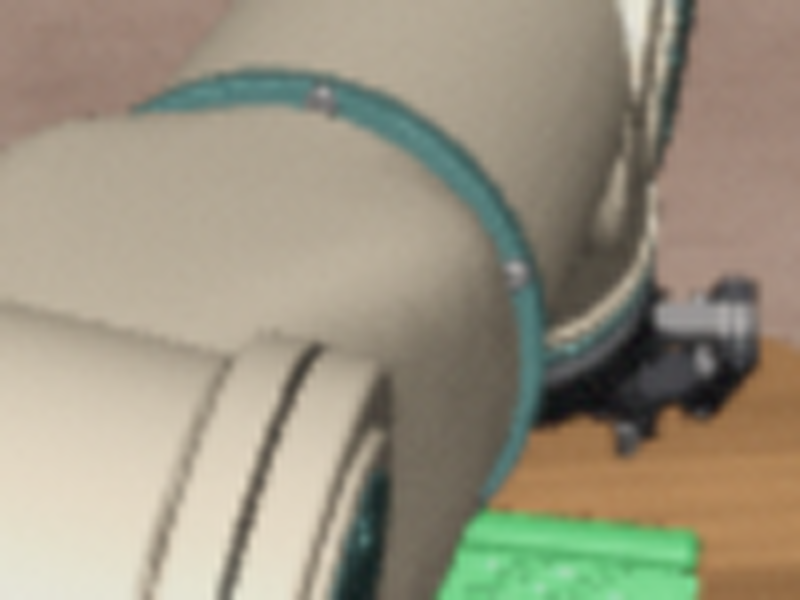

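```bash
python3 -m jog '[{"x":0.0,"y":0.5,"z":0.0,"ax":0.0,"ay":0.0,"az":0.0,"grip":50.0},{"x":0.0,"y":1.0,"z":0.0,"ax":0.0,"ay":0.0,"az":0.0,"grip":50.0}]'| grep -E 'clock|eef|force'
python3 - <<'E'
from h import *
t=get_image('top');s=get_image('scene')
o1,d1=ray(t,[(309,166.6)]);o2,d2=ray(s,[(374.4,232.2)]);A=np.c_[d1[0],-d2[0]];x=np.linalg.lstsq(A,o2-o1,rcond=None)[0];print((o1+d1[0]*x[0]).round(1),(o2+d2[0]*x[1]).round(1))
E
```

```text
clock: 11.3
eef_pos: [652.3, -175.0, -2.4]
force: [-0.3, -0.2, 0.4]
[ 644.5 -207.5   23. ] [ 648.  -208.4   24. ]
```

```bash
python3 -m jog '[{"x":0.0,"y":0.5,"z":0.0,"ax":0.0,"ay":0.0,"az":0.0,"grip":50.0},{"x":0.0,"y":1.0,"z":0.0,"ax":0.0,"ay":0.0,"az":0.0,"grip":50.0}]'| grep -E 'clock|eef|force'
python3 -m jog '[{"x":0.0,"y":0.5,"z":0.0,"ax":0.0,"ay":0.0,"az":0.0,"grip":50.0},{"x":0.0,"y":0.5,"z":0.0,"ax":0.0,"ay":0.0,"az":0.0,"grip":50.0}]'| grep -E 'clock|eef|force'
```

```text
clock: 11.6
eef_pos: [652.3, -175.0, -3.4]
force: [0.1, 0.3, -0.1]
clock: 11.8
eef_pos: [652.3, -175.0, -3.8]
force: [-0.2, 0.7, 0.8]
```

```bash
python3 -m jog '[{"x":0.0,"y":0.0,"z":8.0,"ax":0.0,"ay":0.0,"az":0.0,"grip":50.0},{"x":0.0,"y":0.0,"z":15.0,"ax":0.0,"ay":0.0,"az":0.0,"grip":50.0},{"x":0.0,"y":0.0,"z":22.0,"ax":0.0,"ay":0.0,"az":0.0,"grip":50.0},{"x":0.0,"y":0.0,"z":29.0,"ax":0.0,"ay":0.0,"az":0.0,"grip":50.0},{"x":0.0,"y":0.0,"z":36.0,"ax":0.0,"ay":0.0,"az":0.0,"grip":50.0}]'
python3 look.py scene scene11 310 170 8;python3 look.py top top11 230 130 8
```

```text
clock: 12.3
eef_pos: [615.7, -177.8, -3.8]
tool_rot: [-1.571, -0.0, 1.646]
force: [1.7, 0.1, 0.1]
width: 50.0
```

View pics/scene11.png

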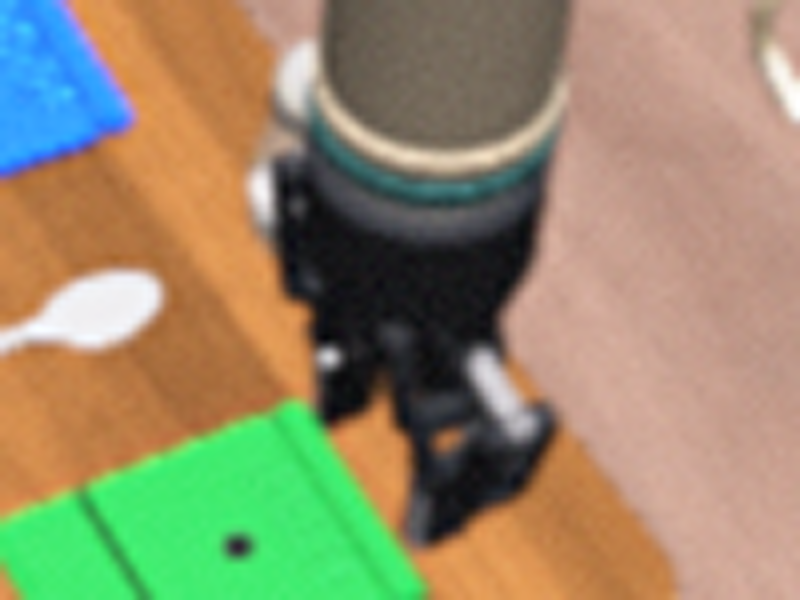

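View pics/top11.png

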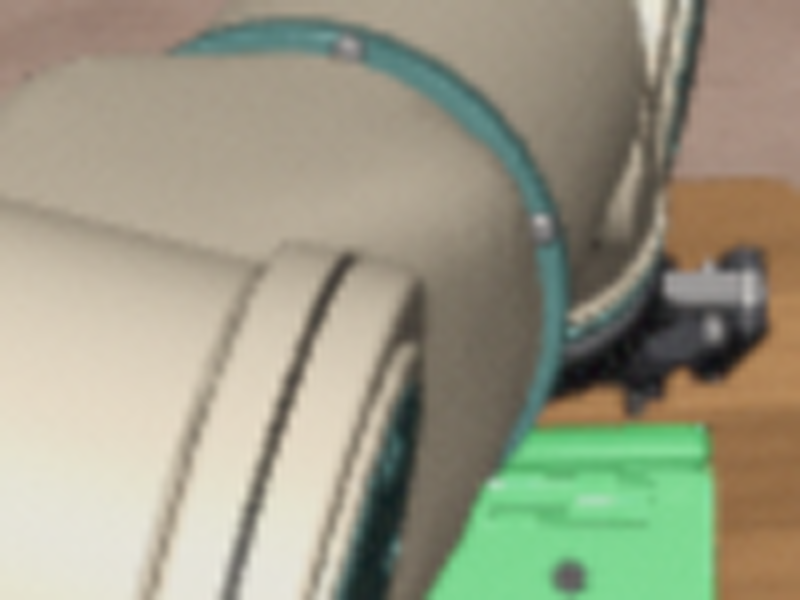

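The push works: scraper moved and squared up, with its rim parallel to the fingers (top (305,184), scene (365,225)), and it still lies flat. I'll measure and continue.

```bash
cat > m.py <<'E'
from h import *
s=get_image('scene');b=tob(fit(0,s));r=cv2.minAreaRect(b.astype(np.float32));print('size',np.round(r[1],1));print('corners',cv2.boxPoints(r).round(1).tolist(),'centre',np.round(r[0],1))
E
python3 m.py; python3 st.py 129 -104
```

```text
size [ 92.1 122.7]
corners [[64.4000015258789, -154.10000610351562], [187.10000610351562, -158.3000030517578], [190.1999969482422, -66.19999694824219], [67.5999984741211, -62.0]] centre [ 127.3 -110.1]
12.45 [ 615.2 -178.    -3.9] [-1.5690e+00 -1.0000e-04  1.6455e+00] yaw err 0.0003 F [-2.8  0.3  2.5] w 49.9
TCP in board [[ 201.6 -104.5]] z-20 -23.9
to target tool x 0.4 z 72.6
```

```bash
python3 -m jog '[{"x":0.0,"y":0.0,"z":12.0,"ax":0.0,"ay":0.0,"az":0.0,"grip":50.0},{"x":0.0,"y":0.0,"z":26.0,"ax":0.0,"ay":0.0,"az":0.0,"grip":50.0},{"x":0.0,"y":0.0,"z":40.0,"ax":0.0,"ay":0.0,"az":0.0,"grip":50.0},{"x":0.0,"y":0.0,"z":54.0,"ax":0.0,"ay":0.0,"az":0.0,"grip":50.0},{"x":0.0,"y":0.0,"z":66.0,"ax":0.0,"ay":0.0,"az":0.0,"grip":50.0}]'
python3 -m jog '[{"x":0.0,"y":0.0,"z":6.0,"ax":0.0,"ay":0.0,"az":0.0,"grip":50.0},{"x":0.0,"y":0.0,"z":12.0,"ax":0.0,"ay":0.0,"az":0.0,"grip":50.0},{"x":0.0,"y":0.0,"z":16.0,"ax":0.0,"ay":0.0,"az":0.0,"grip":50.0},{"x":0.0,"y":0.0,"z":16.0,"ax":0.0,"ay":0.0,"az":0.0,"grip":50.0}]' | grep -E 'eef|force'
python3 m.py; python3 st.py 97 -104
python3 look.py scene scene12 280 190 7;python3 look.py top top12 230 150 7
```

```text
clock: 12.95
eef_pos: [550.6, -182.8, -3.8]
tool_rot: [-1.572, 0.0, 1.646]
force: [0.7, 0.6, 0.0]
width: 50.0
eef_pos: [534.1, -184.0, -3.9]
force: [-1.1, -0.6, 2.4]
size [ 92.2 122.4]
corners [[-13.199999809265137, -158.3000030517578], [109.19999694824219, -158.5], [109.4000015258789, -66.4000015258789], [-13.100000381469727, -66.19999694824219]] centre [  48.1 -112.4]
13.4 [ 534.2 -183.9   -3.9] [-1.5697e+00 -1.0000e-04  1.6458e+00] yaw err -0.0 F [-2.1  0.1  3.3] w 50.1
TCP in board [[ 120.4 -104.3]] z-20 -23.9
to target tool x 0.3 z 23.4
```

View pics/scene12.png

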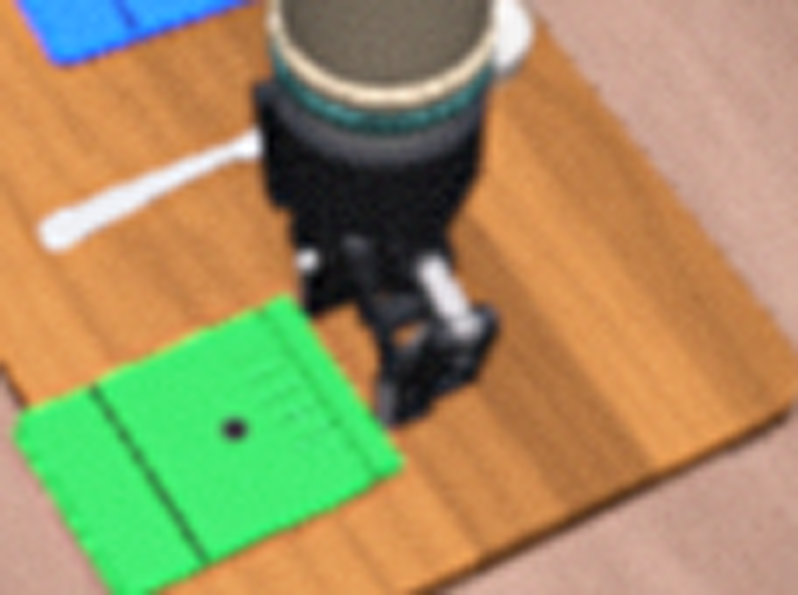

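View pics/top12.png

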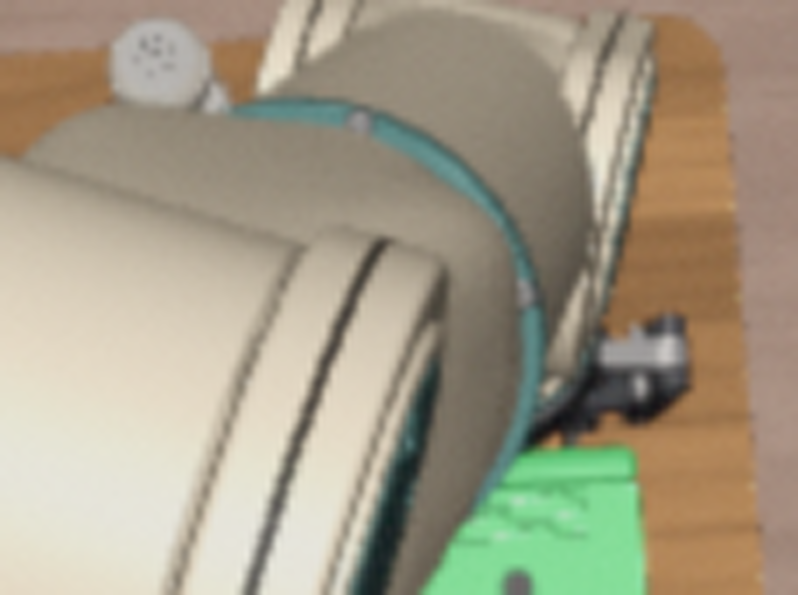

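```bash
python3 -m jog '[{"x":0.0,"y":0.0,"z":6.0,"ax":0.0,"ay":0.0,"az":0.0,"grip":50.0},{"x":0.0,"y":0.0,"z":12.0,"ax":0.0,"ay":0.0,"az":0.0,"grip":50.0},{"x":0.0,"y":0.0,"z":17.0,"ax":0.0,"ay":0.0,"az":0.0,"grip":50.0},{"x":0.0,"y":0.0,"z":20.0,"ax":0.0,"ay":0.0,"az":0.0,"grip":50.0},{"x":0.0,"y":0.0,"z":20.0,"ax":0.0,"ay":0.0,"az":0.0,"grip":50.0}]'
cat > line.py <<'E'
from h import *
# dark line across green, and board near edge, in one view, both in mm (board frame)
for n in('scene','top'):
    im=get_image(n);hsv=cv2.cvtColor(im['color'],cv2.COLOR_RGB2HSV)
    g=cv2.inRange(hsv,(45,60,20),(85,255,255)); k=big(g); hull=np.zeros_like(g);cv2.drawContours(hull,[k],-1,255,-1)
    V=cv2.cvtColor(im['color'],cv2.COLOR_RGB2GRAY)
    res=[];edge=[]
    H=im['color'].shape[:2]
    gray=cv2.GaussianBlur(V,(0,0),0.6).astype(np.float32)
    for y in np.arange(-150,-68,2.):   # along board x: sample grey, find darkest inside -15..20
        xs=np.arange(-28,35,.5); P=np.c_[tow(np.c_[xs,np.full_like(xs,y)]),np.full_like(xs,26.)]
        q=proj(im,P).astype(np.float32);v=cv2.remap(gray,q[:,0].reshape(1,-1),q[:,1].reshape(1,-1),cv2.INTER_LINEAR)[0]
        hm=cv2.remap(hull,q[:,0].reshape(1,-1),q[:,1].reshape(1,-1),cv2.INTER_NEAREST)[0]
        if (hm>0).mean()<.9: continue
        d=np.median(v)-v; i=d.argmax()
        if d[i]>12: w=np.clip(d[max(0,i-7):i+8],0,None); res.append((y,(w*xs[max(0,i-7):i+8]).sum()/w.sum()))
    res=np.array(res)
    if len(res)>8:
        p=np.polyfit(res[:,0],res[:,1],1);r=res[:,1]-np.polyval(p,res[:,0]);ok=abs(r)<3;p=np.polyfit(res[ok,0],res[ok,1],1)
        print(n,'line n',ok.sum(),'y',res[ok,0].min(),res[ok,0].max(),'x@ends -66,-156:',np.polyval(p,[-66,-156]).round(1),'rms',r[ok].std().round(2))
    sat=hsv[:,:,1].astype(np.float32)
    for y in list(np.arange(-185,-162,2.))+list(np.arange(-58,60,4.)):
        xs=np.arange(-15,15,.5);P=np.c_[tow(np.c_[xs,np.full_like(xs,y)]),np.full_like(xs,20.)]
        q=proj(im,P).astype(np.float32);v=cv2.remap(sat,q[:,0].reshape(1,-1),q[:,1].reshape(1,-1),cv2.INTER_LINEAR)[0]
        a,b=v[:8].mean(),v[-8:].mean()
        if b-a>30: edge.append((y,xs[np.argmax(v>(a+b)/2)]))
    edge=np.array(edge)
    if len(edge): print(n,'edge',len(edge),[(int(y),x) for y,x in edge])
E
python3 line.py; python3 m.py; python3 st.py 97 -104; python3 look.py scene scene13 260 190 6
```

```text
clock: 14.0
eef_pos: [513.7, -185.4, -3.9]
tool_rot: [-1.57, -0.0, 1.646]
force: [-0.6, -0.4, 1.6]
width: 50.1
scene line n 40 y -150.0 -70.0 x@ends -66,-156: [2.8 2.7] rms 0.26
scene edge 42 [(-185, np.float64(-1.5)), (-183, np.float64(-2.0)), (-181, np.float64(-2.0)), (-179, np.float64(-2.0)), (-177, np.float64(-1.5)), (-175, np.float64(-1.5)), (-173, np.float64(-2.0)), (-171, np.float64(-1.5)), (-169, np.float64(-1.5)), (-167, np.float64(-1.5)), (-165, np.float64(-1.5)), (-163, np.float64(-1.5)), (-58, np.float64(-1.5)), (-54, np.float64(-2.0)), (-50, np.float64(-2.0)), (-46, np.float64(-1.5)), (-42, np.float64(-2.0)), (-38, np.float64(-2.0)), (-34, np.float64(-1.5)), (-30, np.float64(-2.0)), (-26, np.float64(-2.0)), (-22, np.float64(-2.0)), (-18, np.float64(-2.0)), (-14, np.float64(-2.0)), (-10, np.float64(-2.0)), (-6, np.float64(-1.5)), (-2, np.float64(-2.0)), (2, np.float64(-2.0)), (6, np.float64(-1.5)), (10, np.float64(-2.0)), (14, np.float64(-2.0)), (18, np.float64(-2.0)), (22, np.float64(-2.0)), (26, np.float64(-2.0)), (30, np.float64(-2.0)), (34, np.float64(-1.5)), (38, np.
[... 218 characters left out ...]
85, np.float64(3.0)), (-183, np.float64(2.5)), (-181, np.float64(2.0)), (-179, np.float64(1.5)), (-177, np.float64(1.0)), (-175, np.float64(1.0)), (-173, np.float64(1.0)), (-171, np.float64(1.0)), (-169, np.float64(1.0)), (-167, np.float64(1.0)), (-165, np.float64(1.0)), (-163, np.float64(1.0)), (-58, np.float64(0.0))]
size [122.6  92. ]
corners [[-33.5, -66.4000015258789], [-33.29999923706055, -158.39999389648438], [89.30000305175781, -158.1999969482422], [89.0999984741211, -66.19999694824219]] centre [  27.9 -112.3]
14.15 [ 513.7 -185.4   -3.9] [-1.5690e+00 -2.0000e-04  1.6456e+00] yaw err 0.0002 F [-2.7 -0.   4.6] w 50.2
TCP in board [[  99.9 -104.3]] z-20 -23.9
to target tool x 0.3 z 2.9
```

View pics/scene13.png

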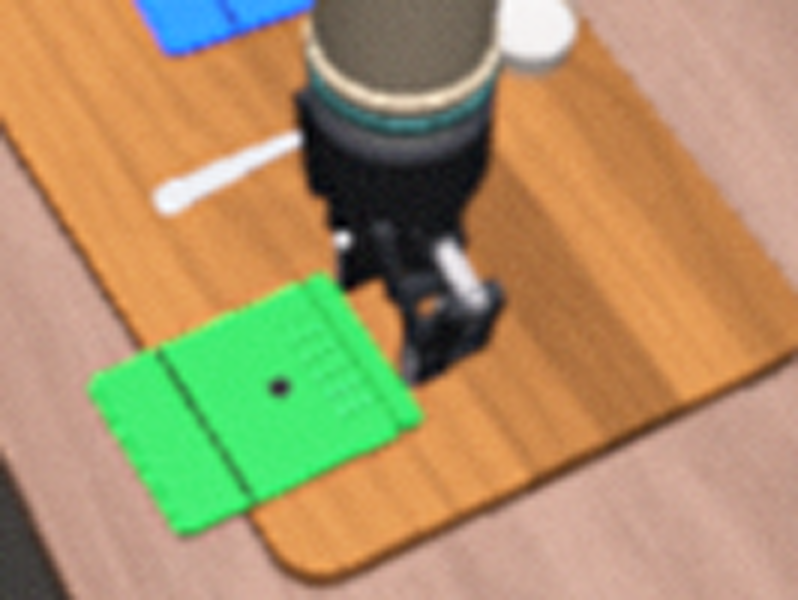

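Run:
```python
from h import *
for n,ys in(('scene',(-176,-170,-50,-30,0,40)),('top',(-168,-165,-162))):
    im=get_image(n)
    for y in ys:
        xs=np.arange(-9,8,1.);P=np.c_[tow(np.c_[xs,np.full_like(xs,y)]),np.full_like(xs,20.)]
        q=proj(im,P).astype(np.float32);c=cv2.remap(im['color'],q[:,0].reshape(1,-1),q[:,1].reshape(1,-1),cv2.INTER_LINEAR)[0]
        print(n,y,'R',c[:,0].tolist(),'B',c[:,2].tolist())
```

```text
scene -176 R [212, 211, 207, 200, 192, 173, 155, 142, 145, 158, 177, 197, 215, 224, 227, 227, 227] B [155, 154, 151, 145, 138, 118, 98, 79, 65, 59, 60, 69, 77, 82, 85, 85, 86]
scene -170 R [209, 208, 206, 203, 197, 185, 170, 157, 160, 174, 191, 208, 222, 233, 231, 229, 228] B [153, 152, 150, 149, 145, 130, 111, 92, 78, 68, 64, 73, 81, 89, 89, 89, 89]
scene -50 R [205, 204, 200, 192, 183, 172, 160, 150, 155, 168, 186, 203, 217, 228, 229, 229, 229] B [149, 149, 145, 138, 129, 116, 100, 83, 71, 66, 64, 70, 78, 84, 86, 88, 89]
scene -30 R [207, 203, 198, 192, 177, 162, 148, 145, 146, 154, 178, 198, 215, 222, 227, 228, 227] B [151, 148, 144, 139, 125, 109, 93, 79, 66, 57, 64, 71, 77, 81, 84, 86, 87]
scene 0 R [205, 203, 201, 196, 183, 167, 149, 141, 142, 149, 171, 193, 213, 221, 227, 230, 229] B [150, 149, 147, 142, 129, 113, 94, 76, 62, 53, 58, 66, 74, 79, 84, 87, 87]
scene 40 R [207, 206, 203, 196, 185, 172, 161, 155, 153, 163, 181, 201, 217, 225, 230, 232, 231] B [151, 150, 148, 141, 131, 119, 103, 88, 73, 66, 67, 71, 78, 84, 89, 91, 91]
top -168 R [168, 168, 168, 168, 168, 168, 167, 162, 158, 152, 146, 148, 163, 178, 179, 179, 179] B [131, 131, 131, 131, 130, 129, 128, 123, 118, 104, 88, 81, 86, 90, 91, 91, 90]
top -165 R [168, 169, 169, 169, 169, 168, 167, 163, 159, 152, 144, 139, 156, 172, 177, 178, 178] B [131, 132, 132, 131, 131, 130, 130, 125, 120, 107, 88, 74, 80, 86, 88, 89, 89]
top -162 R [167, 168, 168, 168, 168, 168, 167, 165, 162, 157, 150, 143, 155, 169, 175, 176, 176] B [130, 131, 131, 131, 131, 130, 129, 126, 123, 113, 95, 76, 79, 84, 87, 87, 88]
```

In both views the dark side face ends at edge x≈+1.3 (scene) and +2.7 (top), against a line at 2.8 and 3.5. Only ~1 mm is left, so I'll nudge 1 mm, back off, then rise.

```bash
python3 -m jog '[{"x":0.0,"y":0.0,"z":1.0,"ax":0.0,"ay":0.0,"az":0.0,"grip":50.0},{"x":0.0,"y":0.0,"z":1.0,"ax":0.0,"ay":0.0,"az":0.0,"grip":50.0},{"x":0.0,"y":0.0,"z":-6.0,"ax":0.0,"ay":0.0,"az":0.0,"grip":50.0},{"x":0.0,"y":0.0,"z":-20.0,"ax":0.0,"ay":0.0,"az":0.0,"grip":50.0},{"x":0.0,"y":-5.0,"z":-22.0,"ax":0.0,"ay":0.0,"az":0.0,"grip":50.0}]'
python3 -m jog '[{"x":0.0,"y":-25.0,"z":0.0,"ax":0.0,"ay":0.0,"az":0.0,"grip":50.0},{"x":0.0,"y":-60.0,"z":0.0,"ax":0.0,"ay":0.0,"az":0.0,"grip":50.0},{"x":0.0,"y":-100.0,"z":0.0,"ax":0.0,"ay":0.0,"az":0.0,"grip":50.0},{"x":0.0,"y":-150.0,"z":0.0,"ax":0.0,"ay":0.0,"az":0.0,"grip":50.0},{"x":0.0,"y":-200.0,"z":0.0,"ax":0.0,"ay":0.0,"az":0.0,"grip":50.0}]'
python3 line.py | cut -c1-300
```

```text
clock: 14.8
eef_pos: [537.4, -183.5, 0.8]
tool_rot: [-1.571, -0.0, 1.646]
force: [2.0, 0.2, -0.9]
width: 50.1
clock: 15.3
eef_pos: [537.0, -183.3, 202.8]
tool_rot: [-1.572, -0.0, 1.647]
force: [1.8, -1.2, 0.3]
width: 50.0
scene line n 40 y -150.0 -70.0 x@ends -66,-156: [2.7 2.8] rms 0.26
scene edge 42 [(-185, np.float64(-1.5)), (-183, np.float64(-2.0)), (-181, np.float64(-2.0)), (-179, np.float64(-2.0)), (-177, np.float64(-2.0)), (-175, np.float64(-1.5)), (-173, np.float64(-2.0)), (-171, np.float64(-1.5)), (-169, np.float64(-1.5)), (-167, np.float64(-1.5)), (-165, np.float64(-1.5)),
top line n 39 y -150.0 -70.0 x@ends -66,-156: [3.3 3.2] rms 0.21
top edge 15 [(-185, np.float64(3.0)), (-183, np.float64(2.5)), (-181, np.float64(2.0)), (-179, np.float64(1.5)), (-177, np.float64(1.0)), (-175, np.float64(1.0)), (-173, np.float64(1.0)), (-171, np.float64(0.5)), (-169, np.float64(1.0)), (-167, np.float64(1.0)), (-165, np.float64(1.0)), (-163, np.fl
```

```bash
python3 look.py top top14 175 150 5; python3 look.py scene scene14 240 150 5; python3 m.py
python3 - <<'E'
from h import *
i=get_image('top'); 
for n,f in(('scene','pics/scene0.png'),('top','pics/top0.png')):
    a=cv2.imread(f)[:,:,::-1];im=get_image(n);A=dict(im);A['color']=np.ascontiguousarray(a)
    for X,t in((A,'before'),(im,'now')):
        k=big(mask(X,'blue'));print(n,t,'blue',tob(plane(X,[cv2.minAreaRect(k)[0]],26)).round(1))
        h=cv2.cvtColor(X['color'],cv2.COLOR_RGB2HSV);w=cv2.inRange(h,(0,0,165),(180,45,255))
        c,_=cv2.findContours(w,cv2.RETR_EXTERNAL,cv2.CHAIN_APPROX_NONE)
        for q in c:
            r=cv2.minAreaRect(q);b=tob(plane(X,[r[0]],24))[0]
            if 20<b[0]<300 and abs(b[1])<60 and cv2.contourArea(q)>25: print('   white',b.round(1),cv2.contourArea(q))
E
```

```text
size [ 92.2 120.3]
corners [[-33.5, -158.3000030517578], [86.80000305175781, -158.5], [86.9000015258789, -66.30000305175781], [-33.400001525878906, -66.19999694824219]] centre [  26.7 -112.3]
scene before blue [[145.9 112. ]]
   white [106.4   3.9] 162.5
   white [240.7  11.5] 128.0
   white [270.7  50.9] 94.0
scene now blue [[147.3 112.1]]
   white [106.4   3.9] 164.0
   white [ 2.433e+02 -2.000e-01] 40.0
top before blue [[146.9 113.3]]
   white [106.2  -0. ] 220.0
   white [231.7  -1.2] 90.5
   white [258.2   6.3] 136.5
top now blue [[151.2 120.1]]
   white [261.2 -35.6] 6606.0
```

View pics/top14.png

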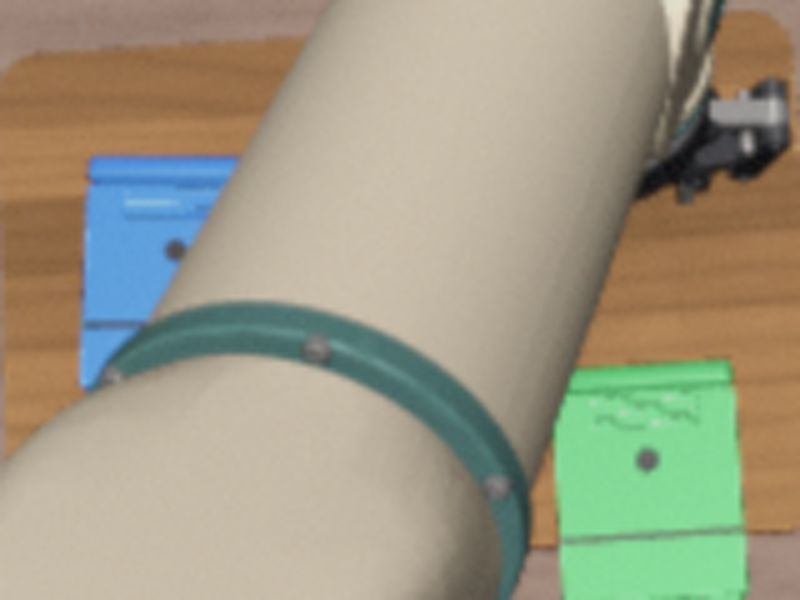

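View pics/scene14.png

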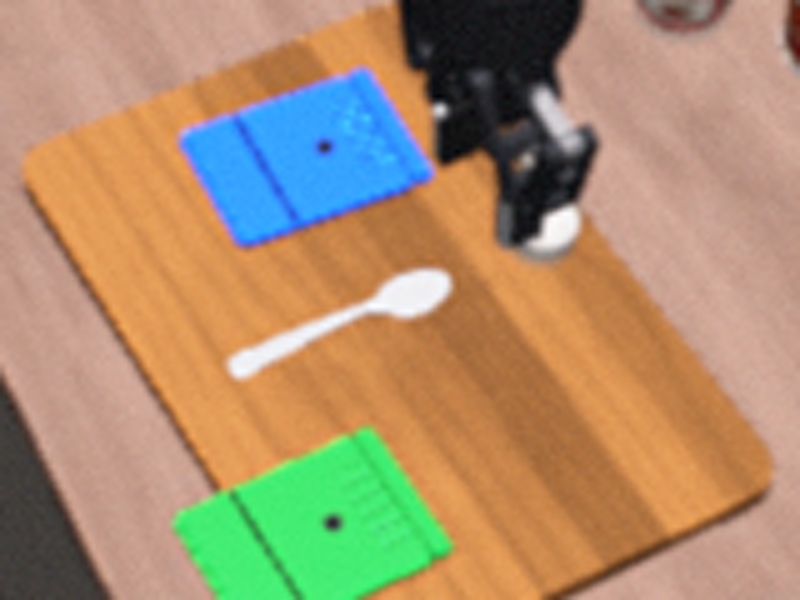

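Both pictures show the green line (top crop (565,541) to (742,530)) collinear with the board edge on either side ((540,545), (775,531)). Blue and the spoon are unmoved, and the salt base stands in its place behind the raised gripper.

```bash
python3 -c "
from cell import *
print(finish_job())"
```

```text
the job is handed in; nothing more can be done
None
```

I pushed the green scraper squarely to the board's near edge with two parted fingertips against its rim, backed off, raised the arm and handed the job in after about 15.5 s. `finish_job()` gave no verdict.

**Line position:** The line lies parallel to the edge, its two ends differing by 0.1 mm. It sits about 1 mm on the board side of the edge (1.5 mm in the scene view, 0.5 mm in the top view). The edge itself is uncertain by 2–3 mm because the board's side face shows as a dark strip. A colour-threshold edge reading gave a larger offset of about 4.6 mm, still inside the 7 mm limit.

**Scraper:** It looks flat, with its centre at y ≈ -112 mm.

**Other items:** The scene view shows the spoon unmoved and the blue scraper within 1.4 mm. In the last pictures the salt shaker was partly hidden by the arm. The part still visible lay at its old place, so its position is only partly checked. The last top-view readings for blue and the spoon don't count, because the arm covered them.

**What disagreed:**
- **Tip height:** the images put the fingertips about 24 mm above the reported tool height, against a stated 11 mm below it. I lowered by vision and the force reading and never clearly touched the board. The pushing height therefore rests on vision.
- **Last nudge:** the final 1 mm push moved the line by no measurable amount (0.1 mm or less).

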